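Swap the tool batteries in the charging cabinet

ROBOT

A 6-joint arm with a two-finger parallel gripper is mounted at the origin on the work surface. World frame = base frame: x ahead of the robot, y to its left, z up, the work surface at z = 0. Lengths are in m, angles in rad, forces in N, time in s.
With the tool pointing down it reaches from about 0.275 to 0.975 m from the base axis. Payload 8.4 kg.
Tool frame: the origin (TCP) lies on the centre line of the jaws, within the pads' length; the fingertips stand 8 mm ahead of it and the grasp point (between the pads) lies 11 mm behind it; z points along the fingers, y is the line along which they close (so a half turn about z gives the same grasp; the last joint's range is limited). The gripper opens to 92 mm and grips with 3 to 60 N. Pads are 20 mm wide; open, the fingers measure 128 mm over their backs; the gripper's body (75 mm by 189 mm) begins 69 mm behind the grasp point.
Start: joints at [1.128, 0.353, 1.633, -0, 1.155, -0.002], TCP at [0.267, 0.565, 0.223] pointing down, gripper open.
Joint ranges: [-2.63, 2.63], [-0.92, 2.1], [0.06, 2.66], [-1.3, 4.44], [0, 2.69], [-3.02, 3.02]. Speed limits (rad/s): [2.22, 2.22, 2.79, 3.14, 3.14, 3.14].

INTERFACE

Orientations are given as a unit quaternion [w, x, y, z].
In Python, from station import ctrl, optics gives the robot as it stands.
- The arm moves only by the tool move_arm, never from a script. Its argument "plan" is a list that holds one entry, the list of rows, each a list of 6 numbers: the shift along the tool's x, y, z normalised to -1 to 1, where 1 is 0.04 m, then the turn, a rotation vector about the tool's x, y, z normalised to -1 to 1, where 1 is 0.08 rad. In form: [[[tx, ty, tz, wx, wy, wz], ...]]. A call has 1 to 12 rows; each row shifts and turns the commanded pose from where the row before left it, along the tool's axes as they then stand; what a row does not reach is not made up. A row lasts 1/12 s, in which the tool goes at most 41.7 mm and 7.16 degrees, less where a joint would pass 70% of its speed; a pose out of reach is approached as far as the arm can. A call with a number of a shift or a turn outside -1 to 1 is refused whole. A call with a gripper value outside its range is refused whole. "claw" is the closure, from -1 (fully open) to 1 (shut), set as the call begins (left out, the last holds). The fingers move at their own pace and stop on an object; "squeeze" is the grip in N (left out, the last holds). Time passes only in rows, so rows that do not move let the fingers close. It gives the time, the measured TCP pose, the force, the opening and the grip force at its end, in the units of the state.
- ctrl.read_state(): the state, without advancing time (a new reading comes with each control period).
- optics.read_camera(name): name is "scene" or "top" or "wrist"; returns the picture (384x512x3 uint8, red, green, blue); there is no depth.
- optics.calibration(name): a dict with "mtx" (3x3 intrinsics, pixels), "dist_coeffs" ([k1, k2, p1, p2, k3] as OpenCV has them; the pictures are not rectified), "T" (4x4, takes a point from camera to world coordinates); the wrist camera has in their place "T_tool_cam" (4x4, takes a point from camera to tool coordinates, whose origin is the TCP and whose axes are the flange's). Camera axes: x right, y down, z forward; pixel columns grow to the right and rows downward; lengths in m; the calibration is good to about 2 mm. A picture is of the moment at which its call begins: read the wrist's pose just before it. calibration takes no time and is no camera call.
- ctrl.close_job(): hands the job in; it is judged then, once.
The state is a dict: "time_s": time; "joint_pos": joint angles; "qd": joint speeds; "effort": joint torques, N m; "eef_pos": TCP position; "ee_rot": TCP orientation; "ft_force": force on the tool from outside, world axes, zero at the start; "wrist_torque": the same for the moment, N m; "gripper_width": opening from 0.0 (shut) to 1.0 (fully open); "finger_force": force on a finger pad.
Only numpy, scipy, OpenCV 4.12 (cv2) and the standard library are available. Lean on these libraries where they do the work, as an engineer would, in place of code of your own. Each camera call takes 0.05 s, during which the arm holds its last target. There are 200 camera calls.

TASK

Change over the cordless-tool batteries in the small charging cabinet on the bike-shop bench: pull its flap right down, draw the charging tray all the way out, and stand every pack that has been charging upright in the shallow crate. Then set each flat pack from the rubber mat into a charging bay of its own and press it down until it is fully home, slide the tray right back in and push the flap up shut. Leave everything else on the bench where it is.

Things in the scene. Friction and masses are not known exactly. Their poses are not given: they have to be found in the camera images.
- cabinet: grey sheet-steel charging cabinet, 300 wide, 220 deep, 206 high (mm), fixed to the bench, front towards the robot and raked back 0.30 rad above a closed plinth 64 high, so the roof's front edge stands 43 back from the lower front edge. Origin: on the bench below the middle of the lower front edge; x points back into the cabinet, y left, z up
- flap (a joint): flap (rad): 0 shut, leaning back 0.30 from upright; 1.87 fully down, level. Stiff hinge: stays where it is left, takes 1 to 6 N at the bar. A shallow pan 296 wide, 145 tall, 42 thick (mm), hinged along its lower inner edge, the cabinet's lower front edge; down, it lies hollow side up, its rim 64 above the bench
- flap_handle (a point): middle of the flap's round bar handle, 12 diameter, 150 long, parallel to the flap's top edge, 36 beyond it (181 from the hinge along the flap, 21 outward of its inner face; 243 above the bench when shut, 43 when down). A post at each end; a free gap of 30 between bar and flap edge. The bar can turn between the fingers
- flap_hinge (a point): middle of the flap's hinge line (along the cabinet's y): the cabinet's lower front edge, 64 mm above the bench
- tray (a joint): the steel charging tray's travel (m): 0 fully in, 0.14 fully out towards the robot. Runs level, needs 2 to 4 N, stays where it is left. Move it only with the flap fully down. Its floor is 68 to 74 mm above the bench; its front panel, 270 wide and 40 tall, stands 4 behind the cabinet's lower front edge when in
- tray_pull (a point): centre of the black pull tab at the middle of the tray's front panel: an upright block 14 thick (along y), 28 tall, standing 30 out from the panel; this point is 15 in front of the panel and 90 above the bench. From above there is room for a gripper closing along y; the roof's edge is 54 behind this point when the tray is in
- bay0 (a point): left (+y) charging bay: centre of its floor, 86 above bench, 62 behind the tray's panel, at y +88 in the cabinet's frame, axes likewise. Black base; 18 tall guide rails leave 75 (x) by 51 (y). A sprung contact block stands 8 up from the floor: a pack put in gently rests on it, too high; pressing the pack with about 6 N pushes it level and it stays. It springs up when the pack is lifted off
- bay1 (a point): middle charging bay, as bay0, at y = 0
- bay2 (a point): right (-y) charging bay, as bay0, at y = -88
- crate: shallow grey plastic crate, loose, 250 (x) by 150 (y), 26 high, walls and floor 4; origin under its centre. It and the mat stand one on each side of the cabinet's front, either way round
- mat: blue rubber mat 300 (x) by 150 (y), 3 thick, on which the flat packs stand; origin under its centre
- full1: black cordless-tool battery pack, 70 (x) by 46 (y) by 62 tall, about 0.35 kg, heaviest at the bottom; origin at the centre of its underside, z up. All packs are alike and fit a bay either way round with their x along the bay's x. This one, if present, is charged: at the start it is seated home in bay0, behind the shut flap
- full2: black cordless-tool battery pack, 70 (x) by 46 (y) by 62 tall, about 0.35 kg, heaviest at the bottom; origin at the centre of its underside, z up. All packs are alike and fit a bay either way round with their x along the bay's x. This one, if present, is charged: at the start it is seated home in bay1, behind the shut flap
- full3: black cordless-tool battery pack, 70 (x) by 46 (y) by 62 tall, about 0.35 kg, heaviest at the bottom; origin at the centre of its underside, z up. All packs are alike and fit a bay either way round with their x along the bay's x. This one, if present, is charged: at the start it is seated home in bay2, behind the shut flap
- flat1: black cordless-tool battery pack, 70 (x) by 46 (y) by 62 tall, about 0.35 kg, heaviest at the bottom; origin at the centre of its underside, z up. All packs are alike and fit a bay either way round with their x along the bay's x. This one, if present, is flat: at the start it stands on the mat
- flat2: black cordless-tool battery pack, 70 (x) by 46 (y) by 62 tall, about 0.35 kg, heaviest at the bottom; origin at the centre of its underside, z up. All packs are alike and fit a bay either way round with their x along the bay's x. This one, if present, is flat: at the start it stands on the mat
- flat3: black cordless-tool battery pack, 70 (x) by 46 (y) by 62 tall, about 0.35 kg, heaviest at the bottom; origin at the centre of its underside, z up. All packs are alike and fit a bay either way round with their x along the bay's x. This one, if present, is flat: at the start it stands on the mat
- grease_tub: small white tub with a black lid, 64 across, 50 tall, on the bench beside the cabinet; leave alone. Origin: centre of its underside
- tape_roll: flat grey ring of rim tape, 90 across, 24 tall, on the bench in front; leave alone. Origin: centre of its underside
- cassette: steel stepped cone of sprockets, 104 across, 36 tall, on the bench in front; leave alone. Origin: centre of its underside
- lube: white bottle 48 across, 130 tall, on the left; leave alone. Origin: centre of its underside
- driver: screwdriver lying on the right; leave alone
- paint_tin: steel can 60 across, 75 tall, on the right; leave alone. Origin: centre of its underside
- spanner: steel spanner lying on the left; leave alone
Things that resemble listed ones, but are neither listed nor needed, are in the scene too. Leave any purple look-alike of the flat3 alone. Leave any red look-alike of the flat2 alone.

How it is judged:
On the way, in this order (a step that is already met when the one before it is completed fails the run):
1. the flap is fully down (value of joint flap above 1.77 rad), for 0.2 s.
2. with the flap down, the tray is all the way out (value of joint tray above 0.125 m and value of joint flap above 1.77 rad), for 0.2 s.
3. with the tray still out, every flat pack is fully home in a bay (value of joint tray above 0.1 m and ((horizontal distance between flat1 and bay0 below 0.006 m and z of flat1 in the frame of bay0 between -0.004 and 0.003 m and angle between flat1's own z axis and vertical below 0.08 rad) or (horizontal distance between flat1 and bay1 below 0.006 m and z of flat1 in the frame of bay1 between -0.004 and 0.003 m and angle between flat1's own z axis and vertical below 0.08 rad) or (horizontal distance between flat1 and bay2 below 0.006 m and z of flat1 in the frame of bay2 between -0.004 and 0.003 m and angle between flat1's own z axis and vertical below 0.08 rad)) and ((horizontal distance between flat2 and bay0 below 0.006 m and z of flat2 in the frame of bay0 between -0.004 and 0.003 m and angle between flat2's own z axis and vertical below 0.08 rad) or (horizontal distance between flat2 and bay1 below 0.006 m and z of flat2 in the frame of bay1 between -0.004 and 0.003 m and angle between flat2's own z axis and vertical below 0.08 rad) or (horizontal distance between flat2 and bay2 below 0.006 m and z of flat2 in the frame of bay2 between -0.004 and 0.003 m and angle between flat2's own z axis and vertical below 0.08 rad)) and ((horizontal distance between flat3 and bay0 below 0.006 m and z of flat3 in the frame of bay0 between -0.004 and 0.003 m and angle between flat3's own z axis and vertical below 0.08 rad) or (horizontal distance between flat3 and bay1 below 0.006 m and z of flat3 in the frame of bay1 between -0.004 and 0.003 m and angle between flat3's own z axis and vertical below 0.08 rad) or (horizontal distance between flat3 and bay2 below 0.006 m and z of flat3 in the frame of bay2 between -0.004 and 0.003 m and angle between flat3's own z axis and vertical below 0.08 rad))), for 0.3 s.
4. the tray is fully in again, the flap still down (value of joint tray below 0.008 m and value of joint flap above 1.5 rad), for 0.2 s.
At the end, for the whole second after the job is handed in: Each flat pack stands in a bay (6 mm of its centre, underside within 3 mm of its floor), each charged pack stands upright on the crate's floor inside its walls, tray in to 8 mm, flap shut to 0.05 rad, all at rest (value of joint flap below 0.05 rad and value of joint tray below 0.008 m and ((horizontal distance between flat1 and bay0 below 0.006 m and z of flat1 in the frame of bay0 between -0.004 and 0.003 m and angle between flat1's own z axis and vertical below 0.08 rad) or (horizontal distance between flat1 and bay1 below 0.006 m and z of flat1 in the frame of bay1 between -0.004 and 0.003 m and angle between flat1's own z axis and vertical below 0.08 rad) or (horizontal distance between flat1 and bay2 below 0.006 m and z of flat1 in the frame of bay2 between -0.004 and 0.003 m and angle between flat1's own z axis and vertical below 0.08 rad)) and ((horizontal distance between flat2 and bay0 below 0.006 m and z of flat2 in the frame of bay0 between -0.004 and 0.003 m and angle between flat2's own z axis and vertical below 0.08 rad) or (horizontal distance between flat2 and bay1 below 0.006 m and z of flat2 in the frame of bay1 between -0.004 and 0.003 m and angle between flat2's own z axis and vertical below 0.08 rad) or (horizontal distance between flat2 and bay2 below 0.006 m and z of flat2 in the frame of bay2 between -0.004 and 0.003 m and angle between flat2's own z axis and vertical below 0.08 rad)) and ((horizontal distance between flat3 and bay0 below 0.006 m and z of flat3 in the frame of bay0 between -0.004 and 0.003 m and angle between flat3's own z axis and vertical below 0.08 rad) or (horizontal distance between flat3 and bay1 below 0.006 m and z of flat3 in the frame of bay1 between -0.004 and 0.003 m and angle between flat3's own z axis and vertical below 0.08 rad) or (horizontal distance between flat3 and bay2 below 0.006 m and z of flat3 in the frame of bay2 between -0.004 and 0.003 m and angle between flat3's own z axis and vertical below 0.08 rad)) and x of full1 in the frame of crate between -0.105 and 0.105 m and y of full1 in the frame of crate between -0.058 and 0.058 m and z of each of full1, full2, full3 in the frame of crate below 0.012 m and angle between each of full1, full2, full3's own z axis and vertical below 0.1 rad and x of full2 in the frame of crate between -0.105 and 0.105 m and y of full2 in the frame of crate between -0.058 and 0.058 m and x of full3 in the frame of crate between -0.105 and 0.105 m and y of full3 in the frame of crate between -0.058 and 0.058 m and linear speed of each of full1, full2, full3, flat1, flat2, flat3 below 0.02 m/s); the robot touches nothing.
It fails at once if something else on the bench is moved by more than 30 mm (distance of any of grease_tub, tape_roll, cassette, lube, driver, paint_tin, spanner from where it was at the start of the episode above 0.03 m).
Of full1, full2, full3 only 1 to 2 are there at a start; the rules pass over those that are not, and their reading is None.
Of flat1, flat2, flat3 only 2 to 3 are there at a start; the rules pass over those that are not, and their reading is None.
At some moment in a run one of flat1, flat2, flat3, crate may be knocked a few centimetres aside while the robot is not near it.
Once in a run the grip may slacken for a moment while it holds something.
It also fails if it takes over 210 s, if anything falls off the work surface, if the arm or the gripper's body presses on something with over 40 N, if the wrist force passes 120 N, or if a joint passes its speed limit or range.

## Working session

There is one attempt and no reset: what is moved stays moved. The work goes in short steps, Python scripts to look and compute and a tool call to move; the robot and the scene stay as the last step left them, time stands still between calls to the robot, and variables do not carry over. Pictures are saved under pics/ and viewed, at most 14 in all, crops included, and the job is handed in when it is done.

Besides the shell and the picture viewer there is one more tool, called after "Call:" as name(argument=value, ...) on one line, values as JSON. move_arm: Moves the arm, as the interface text tells. Scaled input: -1 to 1 covers 0.04 m each way for a shift and 0.08 rad each way for a turn. Its arguments: {"type":"object","properties":{"plan":{"type":"array"},"claw":{"type":"number"},"squeeze":{"type":"number"}},"required":["plan"]}

```bash
ls; mkdir -p pics; python3 - <<'E'
from station import ctrl, optics
import cv2,json
s=ctrl.read_state();print(s)
for n in("scene","top"):
    im=optics.read_camera(n);cv2.imwrite(f"pics/{n}0.png",cv2.resize(im[:,:,::-1],(800,600),interpolation=cv2.INTER_CUBIC));cv2.imwrite(f"pics/{n}0_raw.png",im[:,:,::-1])
    c=optics.calibration(n);print({k:__import__('numpy').round(v,4).tolist() for k,v in c.items()})
print({k:__import__('numpy').round(v,4).tolist() for k,v in optics.calibration("wrist").items()})
E
```

```text
pics
{'time_s': 0.0, 'joint_pos': array([ 1.12764179e+00,  3.53645427e-01,  1.63411866e+00, -9.27852712e-07,
        1.15522252e+00, -2.39631113e-03]), 'qd': array([-0.0011866 ,  0.00123222, -0.00062138, -0.00063377,  0.00116856,
       -0.00179413]), 'effort': array([-1.03065213e-03, -5.93817508e+01, -3.34226775e+01,  6.96052308e-02,
        2.32171593e-02, -1.09060627e-04]), 'eef_pos': array([0.26643036, 0.56482901, 0.22187202]), 'ee_rot': array([-1.53574580e-04,  2.18599348e-01,  9.75814449e-01, -6.79847851e-04]), 'ft_force': array([-0.11597994,  0.04226539, -0.41242679]), 'wrist_torque': array([-0.02602028,  0.04014085,  0.01969857]), 'finger_force': 0.0, 'gripper_width': 0.9973169988818114}
{'mtx': [[495.545, 0.0, 249.774], [0.0, 495.545, 194.3565], [0.0, 0.0, 1.0]], 'dist_coeffs': [0.0189, 0.0, 0.0, 0.0, 0.0], 'T': [[-0.2596, 0.7278, -0.6347, 1.5162], [0.9656, 0.1873, -0.1802, 0.2688], [-0.0123, -0.6597, -0.7515, 1.3619], [0.0, 0.0, 0.0, 1.0]]}
{'mtx': [[476.6683, 0.0, 250.6938], [0.0, 476.6683, 188.5336], [0.0, 0.0, 1.0]], 'dist_coeffs': [-0.1003, 0.0, 0.0, 0.0, 0.0], 'T': [[0.0137, -0.9823, 0.1869, 0.2351], [-0.9999, -0.0154, -0.0078, 0.0132], [0.0105, -0.1868, -0.9823, 1.5781], [0.0, 0.0, 0.0, 1.0]]}
{'mtx': [[273.3456, 0.0, 253.0585], [0.0, 273.3456, 186.6942], [0.0, 0.0, 1.0]], 'dist_coeffs': [-0.0596, 0.0, 0.0, 0.0, 0.0], 'T_tool_cam': [[-0.0005, -0.9672, -0.2541, 0.0713], [1.0, -0.0006, 0.0002, -0.0011], [-0.0003, -0.2541, 0.9672, -0.162], [0.0, 0.0, 0.0, 1.0]]}
```

View pics/top0.png

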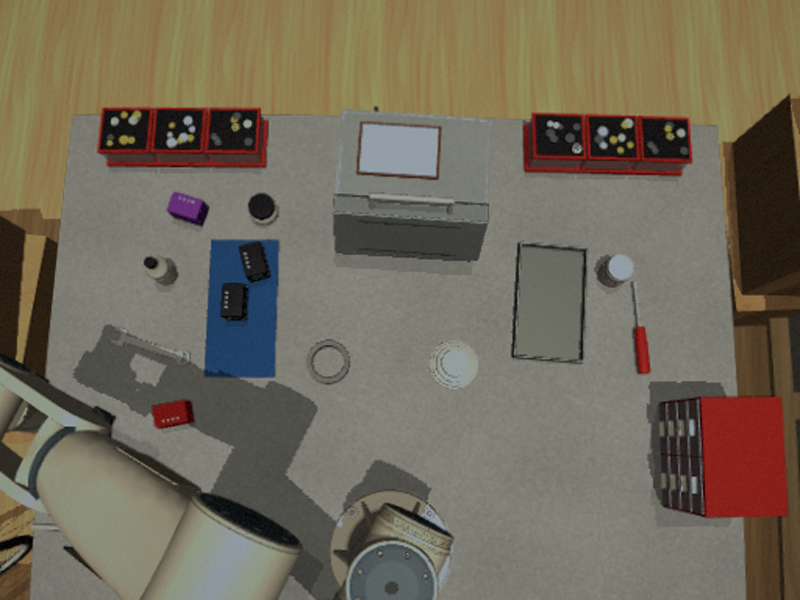

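View pics/scene0.png

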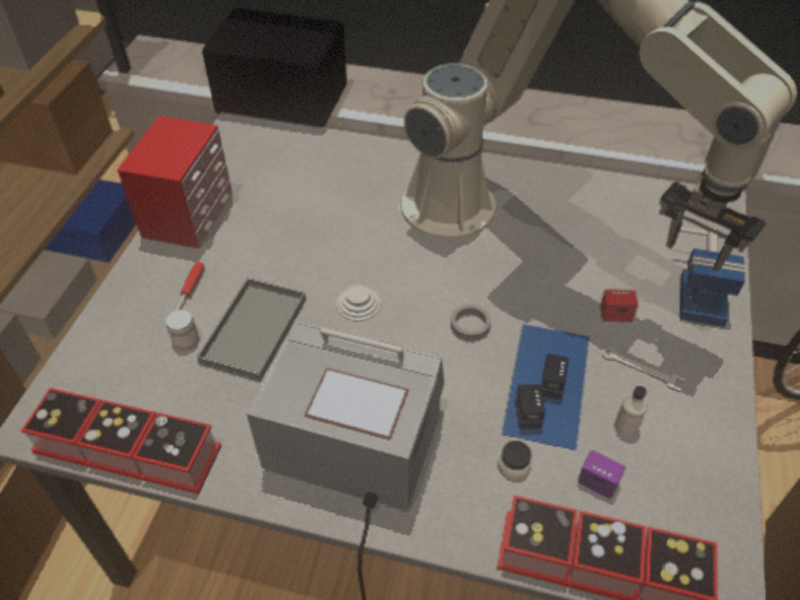

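```bash
cat > h.py <<'E'
import numpy as np,cv2
from station import ctrl,optics
from scipy.spatial.transform import Rotation as R
def q2R(q): return R.from_quat([q[1],q[2],q[3],q[0]]).as_matrix()
def cam(n,s=None):
    c=optics.calibration(n); K=np.array(c["mtx"]);d=np.array(c["dist_coeffs"])
    if n=="wrist":
        s=s or ctrl.read_state(); W=np.eye(4);W[:3,:3]=q2R(s["ee_rot"]);W[:3,3]=s["eef_pos"]; T=W@np.array(c["T_tool_cam"])
    else: T=np.array(c["T"])
    return K,d,T
def ray(C,uv,z):
    K,d,T=C; p=cv2.undistortPoints(np.array(uv,float).reshape(-1,1,2),K,d)[:,0]
    D=np.c_[p,np.ones(len(p))]@T[:3,:3].T; o=T[:3,3]
    return o+D*((np.asarray(z)-o[2])/D[:,2])[:,None]
def proj(C,X):
    K,d,T=C; Ti=np.linalg.inv(T); return cv2.projectPoints(np.array(X,float).reshape(-1,3),cv2.Rodrigues(Ti[:3,:3])[0],Ti[:3,3],K,d)[0][:,0]
def crop(im,name,x0,y0,w,h,f,rgb=True):
    c=cv2.resize(im[y0:y0+h,x0:x0+w,::-1],None,fx=f,fy=f,interpolation=cv2.INTER_CUBIC); c=cv2.convertScaleAbs(c,alpha=1.5,beta=10)
    cv2.imwrite("pics/"+name,c)
E
python3 - <<'E'
from h import *
im=cv2.imread("pics/top0_raw.png")[:,:,::-1]
crop(im,"c1.png",124,60,264,190,3)
E
```

```text
(no output)
```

View pics/c1.png

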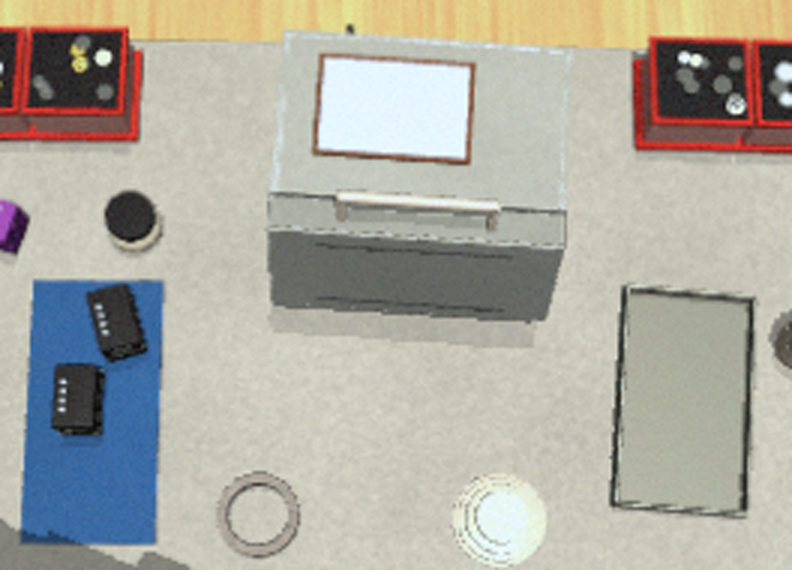

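```bash
python3 - <<'E'
from h import *
from scipy.optimize import least_squares
C=cam("top"); f=lambda p:np.array(p,float)/3+[124,60]
X=np.array([[.22,.15,.206],[.22,-.15,.206],[.0334,.075,.243],[.0334,-.075,.243],[.0027,.148,.2149],[.0027,-.148,.2149],[-.0401,.148,.0764],[-.0401,-.148,.0764]])
U=f([[286,32],[572,50],[338,196],[499,209],[268,231],[566,247],[275,305],[547,321]])
def tr(p,X): c,s=np.cos(p[2]),np.sin(p[2]); return np.c_[p[0]+c*X[:,0]-s*X[:,1],p[1]+s*X[:,0]+c*X[:,1],X[:,2]]
r=least_squares(lambda p:(proj(C,tr(p,X))-U).ravel(),[.6,0,0]);print("cab",r.x,r.fun.round(1))
print("handle",tr(r.x,np.array([[.0334,0,.243]])))
for n,z,p in[("crate",.026,[[625,287],[754,298],[745,515],[612,506]]),("mat",.003,[[35,280],[163,280],[157,545],[22,542]]),("A",.065,[[87,292],[129,285],[144,350],[107,362]]),("B",.065,[[54,364],[101,364],[100,434],[53,432]]),("tape",.024,[[258,513]]),("cass",.02,[[500,520]]),("tub",.05,[[131,217]])]:
    w=ray(C,f(p),z);print(n,w.mean(0).round(4),w[:,:2].round(3).tolist())
C=cam("scene")
for n,z,p in[("A",.065,[[531,392]]),("B",.065,[[556,370]])]: print(n,ray(C,np.array(p)*.64,z))
E
```

```text
cab [ 0.63970414 -0.03214505 -0.04683715] [-0.9 -0.2  0.4 -0.2  1.7  0.1 -0.8 -1.   0.  -0.2 -0.   0.6 -0.5  0.3
 -0.   0.6]
handle [[ 0.67306751 -0.03370884  0.243     ]]
crate [ 0.5195 -0.3373  0.026 ] [[0.648, -0.273], [0.638, -0.42], [0.392, -0.401], [0.4, -0.254]]
mat [0.5024 0.3208 0.003 ] [[0.651, 0.396], [0.653, 0.25], [0.352, 0.244], [0.353, 0.394]]
A [0.5888 0.2888 0.065 ] [[0.622, 0.323], [0.631, 0.277], [0.558, 0.258], [0.544, 0.297]]
B [0.5038 0.3277 0.065 ] [[0.541, 0.355], [0.542, 0.304], [0.465, 0.301], [0.467, 0.352]]
tape [0.3875 0.1318 0.024 ] [[0.388, 0.132]]
cass [ 0.3841 -0.1322  0.02  ] [[0.384, -0.132]]
tub [0.7129 0.2816 0.05  ] [[0.713, 0.282]]
A [[0.57910617 0.29459419 0.065     ]]
B [[0.51143915 0.33646629 0.065     ]]
```

Call:
move_arm(plan=[[[0,0,-1,0,0,1],[0,0,-1,0,0,1],[0,0,-1,0,0,1],[0,0,-1,0,0,1],[0,0,0,0,0,1],[0,0,0,0,0,1],[0,0,0,0,0,1],[0,0,0,0,0,1],[0,0,0,0,0,1],[0,0,0,0,0,1],[0,0,0,0,0,1],[0,0,0,0,0,1]]], claw=-1, squeeze=20)

```text
time_s: 1.1
eef_pos: [0.2666, 0.565, 0.3821]
ee_rot: [0.0, 0.646, 0.763, -0.0]
ft_force: [-0.0, 1.7, 0.3]
gripper_width: 0.996
finger_force: 0.0
```

Call:
move_arm(plan=[[[0,0,0,0,0,0.9],[0,0,0,0,0,0.9],[0,0,0,0,0,0.9],[-0.8,0.6,0,0,0,0],[-0.8,0.6,0,0,0,0],[-0.8,0.6,0,0,0,0],[-0.8,0.6,0,0,0,0],[-0.8,0.6,0,0,0,0],[-0.8,0.6,0,0,0,0],[-0.8,0.6,0,0,0,0],[-0.8,0.6,0,0,0,0],[-0.8,0.6,0,0,0,0]]])

```text
time_s: 2.1
eef_pos: [0.4697, 0.2658, 0.3824]
ee_rot: [-0.0, 0.723, 0.691, -0.0]
ft_force: [0.6, -0.2, 0.1]
gripper_width: 0.999
finger_force: 0.0
```

Call:
move_arm(plan=[[[-0.8,0.6,0,0,0,0],[-0.8,0.6,0,0,0,0],[-0.8,0.6,0,0,0,0],[-0.8,0.6,0,0,0,0],[-0.8,0.6,0,0,0,0],[-0.8,0.6,0,0,0,0],[-0.8,0.6,0,0,0,0],[-0.8,0.6,0,0,0,0],[-0.8,0.6,0,0,0,0],[0,0,0,0,0,0],[0,0,0,0,0,0]]])

```text
time_s: 3.02
eef_pos: [0.6721, -0.0319, 0.3812]
ee_rot: [-0.001, 0.724, 0.69, -0.001]
ft_force: [-0.4, 0.9, -0.4]
gripper_width: 0.999
finger_force: 0.0
```

```bash
cat >> h.py <<'E'
def go(xyz,yaw=None,s=None):
    "print units to go: tool-frame shift (in current frame) and wz; yaw = world angle of tool y"
    s=s or ctrl.read_state(); M=q2R(s["ee_rot"]); p=s["eef_pos"]
    y=np.arctan2(M[1,1],M[0,1]); t=M.T@(np.array(xyz)-p)/.04
    print("t",round(s["time_s"],2),"pos",p.round(4),"yaw",round(y,4),"tilt",(M[:2,2]).round(4),"F",s["ft_force"].round(1),"w",round(s["gripper_width"],3),"ff",round(s["finger_force"],1))
    print(" shift units",t.round(2),"" if yaw is None else "wz units %.2f"%(-((yaw-y+np.pi/2)%np.pi-np.pi/2)/.08), "q",s["joint_pos"].round(2))
    if yaw is not None:
        c=np.array([np.cos(yaw),np.sin(yaw),0]); 
        if c@M[:,1]<0:c=-c
        X=np.array([-c[1],c[0],0]); d=(np.array(xyz)-p)/.04; print(" shift after turn",(d@X).round(2),(d@c).round(2),(-d[2]).round(2))
E
python3 - <<'E'
from h import *
go([.673,-.034,.232],-.047)
s=ctrl.read_state();im=optics.read_camera("wrist")
cv2.imwrite("pics/w1_raw.png",im[:,:,::-1]);np.save("w1.npy",[*s["eef_pos"],*s["ee_rot"]]);crop(im,"w1.png",0,0,512,384,1.5)
C=cam("wrist",s)
print(proj(C,[[.673,-.034,.243]]))
E
```

```text
t 3.02 pos [ 0.6721 -0.0319  0.3812] yaw -0.0489 tilt [-0.002   0.0001] F [-0.4  0.9 -0.4] w 0.999 ff 0.0
 shift units [-0.05  0.03  3.73] wz units -0.02 q [-0.05  0.33  1.32  0.    1.49 -0.  ]
 shift after turn -0.05 0.02 3.73
[[254.51017847 181.21912256]]
```

View pics/w1.png

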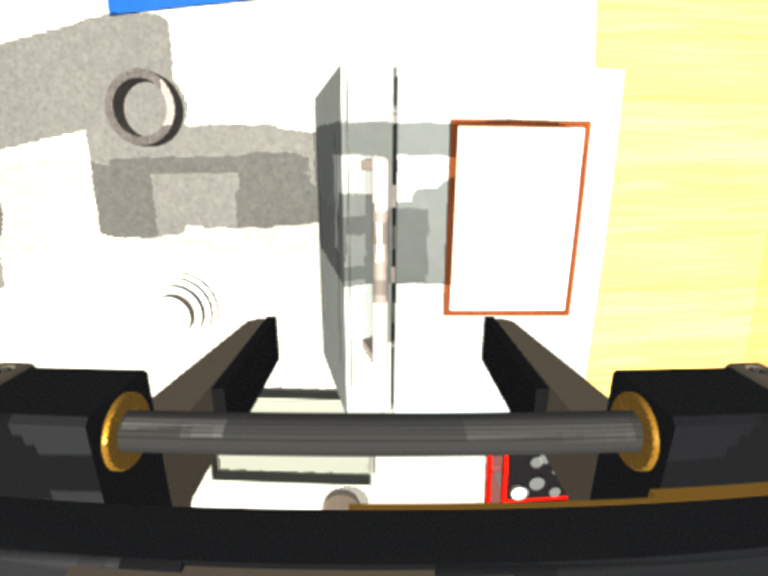

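```bash
python3 - <<'E'
from h import *
v=np.load("w1.npy");s=dict(eef_pos=v[:3],ee_rot=v[3:]);C=cam("wrist",s);f=lambda p:np.array(p,float)/1.5
print("bar",ray(C,f([[374,158],[382,353],[379,256]]),.243).round(4).tolist())
print("roof",ray(C,f([[622,70],[398,68]]),.206).round(4).tolist())
print("flaptop",ray(C,f([[341,70],[347,408]]),.215).round(4).tolist())
print("tape",ray(C,f([[144,107]]),.024).round(4).tolist(), "cratecorner",ray(C,f([[370,478]]),.026))
E
```

```text
bar [[0.6715, 0.0488, 0.243], [0.67, -0.1003, 0.243], [0.6715, -0.0218, 0.243]]
roof [[0.8668, 0.1091, 0.206], [0.6927, 0.1157, 0.206]]
flaptop [[0.6501, 0.1143, 0.215], [0.6352, -0.166, 0.215]]
tape [[0.393, 0.1335, 0.024]] cratecorner [[ 0.63816816 -0.40641231  0.026     ]]
```

Call:
move_arm(plan=[[[0,0,0.9,0,0,0],[0,0,0.9,0,0,0],[0,0,0.9,0,0,0],[0,0,0.6,0,0,0],[0,0,0.35,0,0,0],[0,0,0,0,0,0],[0,0,0,0,0,0]]])

```text
time_s: 3.65
eef_pos: [0.671, -0.0287, 0.2366]
ee_rot: [-0.001, 0.723, 0.691, -0.0]
ft_force: [0.6, -0.4, -0.2]
gripper_width: 1.0
finger_force: 0.0
```

Call:
move_arm(plan=[[[0,0,0,0,0,0],[0,0,0,0,0,0],[0,0,0,0,0,0],[0,0,0,0,0,0],[0,0,0,0,0,0],[0,0,0,0,0,0],[0,0,0,0,0,0],[0,0,0,0,0,0],[0,0,0,0,0,0],[0,0,0,0,0,0],[0,0,0,0,0,0],[0,0,0,0,0,0]]], claw=1)

```text
time_s: 4.65
eef_pos: [0.6717, -0.03, 0.2366]
ee_rot: [0.0, 0.723, 0.691, -0.0]
ft_force: [0.1, -0.0, -0.1]
gripper_width: 0.149
finger_force: 0.0
```

```bash
python3 - <<'E'
from h import *
go([.673,-.034,.232],-.047)
# arc: bar pos relative to shut, flap angle th
for th in np.linspace(0,1.87,13):
    a=.3-th; x=.181*np.sin(a)-.021*np.cos(a); z=.064+.181*np.cos(a)+.021*np.sin(a)
    print(round(th,2),round(x,4),round(z,4), end=' | ')
    if th: print("dy %.2f dz %.2f"%((x-px)/.04,-(z-pz)/.04))
    px,pz=x,z
E
```

```text
t 4.65 pos [ 0.6717 -0.03    0.2366] yaw -0.046 tilt [ 0. -0.] F [ 0.1 -0.  -0.1] w 0.149 ff 0.0
 shift units [-0.1   0.04  0.11] wz units 0.01 q [-0.05  0.41  1.51 -0.    1.22 -0.  ]
 shift after turn -0.1 0.04 0.11
0.0 0.0334 0.2431 | 0.16 0.0052 0.2461 | dy -0.71 dz -0.08
0.31 -0.0231 0.2447 | dy -0.71 dz 0.03
0.47 -0.0509 0.239 | dy -0.69 dz 0.14
0.62 -0.0774 0.2289 | dy -0.66 dz 0.25
0.78 -0.1021 0.2149 | dy -0.62 dz 0.35
0.94 -0.1243 0.1973 | dy -0.55 dz 0.44
1.09 -0.1434 0.1764 | dy -0.48 dz 0.52
1.25 -0.1591 0.1527 | dy -0.39 dz 0.59
1.4 -0.171 0.127 | dy -0.30 dz 0.64
1.56 -0.1787 0.0997 | dy -0.19 dz 0.68
1.71 -0.1821 0.0715 | dy -0.08 dz 0.70
1.87 -0.181 0.0431 | dy 0.03 dz 0.71
```

Call:
move_arm(plan=[[[0,0,0,0,0,0],[0,0,0,0,0,0],[0,0,0,0,0,0],[0,0,0,0,0,0]]])

```text
time_s: 4.98
eef_pos: [0.6718, -0.03, 0.2366]
ee_rot: [0.0, 0.723, 0.691, 0.0]
ft_force: [0.4, -0.4, -0.4]
gripper_width: 0.125
finger_force: 20.0
```

Call:
move_arm(plan=[[[0,-0.36,-0.04,0,0,0],[0,-0.36,-0.04,0,0,0],[0,-0.36,0.01,0,0,0],[0,-0.36,0.02,0,0,0],[0,0,0,0,0,0]]])

```text
time_s: 5.4
eef_pos: [0.6119, -0.027, 0.2384]
ee_rot: [-0.001, 0.723, 0.691, -0.001]
ft_force: [-3.3, 1.9, -1.8]
gripper_width: 0.121
finger_force: 20.0
```

Gripped and moving; continue along the arc.

Call:
move_arm(plan=[[[0,-0.34,0.06,0,0,0],[0,-0.34,0.08,0,0,0],[0,-0.33,0.12,0,0,0],[0,-0.33,0.13,0,0,0],[0,-0.31,0.17,0,0,0],[0,-0.31,0.18,0,0,0],[0,-0.28,0.22,0,0,0],[0,-0.27,0.22,0,0,0],[0,-0.24,0.26,0,0,0],[0,-0.24,0.26,0,0,0],[0,-0.2,0.29,0,0,0],[0,-0.19,0.3,0,0,0]]])

```text
time_s: 6.4
eef_pos: [0.4813, -0.0208, 0.1475]
ee_rot: [0.001, 0.723, 0.691, 0.002]
ft_force: [6.3, 2.7, -2.2]
gripper_width: 0.122
finger_force: 20.0
```

```bash
python3 - <<'E'
from h import *
go([.673-.182*.999-.034,-.034,.232],-.047)
E
```

```text
t 6.4 pos [ 0.4813 -0.0208  0.1475] yaw -0.0463 tilt [0.0044 0.0007] F [ 6.3  2.7 -2.2] w 0.122 ff 20.0
 shift units [-0.36 -0.58 -2.11] wz units 0.01 q [-0.05  0.22  2.01  0.    0.91 -0.  ]
 shift after turn -0.36 -0.59 -2.11
```

Call:
move_arm(plan=[[[0,-0.15,0.32,0,0,0],[0,-0.15,0.32,0,0,0],[0,-0.1,0.34,0,0,0],[0,-0.09,0.34,0,0,0],[0,-0.04,0.35,0,0,0],[0,-0.04,0.35,0,0,0],[0,0.01,0.36,0,0,0],[0,0.02,0.36,0,0,0],[0,0,0.05,0,0,0],[0,0,0,0,0,0]]])

```text
time_s: 7.23
eef_pos: [0.461, -0.0202, 0.036]
ee_rot: [0.002, 0.723, 0.691, 0.002]
ft_force: [5.7, 1.1, -1.0]
gripper_width: 0.123
finger_force: 20.0
```

```bash
python3 - <<'E'
from h import *
go([.459,-.034,.036],-.047)
E
```

```text
t 7.23 pos [ 0.461  -0.0202  0.036 ] yaw -0.0461 tilt [ 0.0045 -0.0001] F [ 5.7  1.1 -1. ] w 0.123 ff 20.0
 shift units [-0.35 -0.03  0.  ] wz units 0.01 q [-0.05  0.39  2.12  0.    0.63 -0.  ]
 shift after turn -0.35 -0.03 0.0
```

Call:
move_arm(plan=[[[0,0,0.1,0,0,0],[0,0,0.05,0,0,0],[0,0,0,0,0,0],[0,0,0,0,0,0]]])

```text
time_s: 7.57
eef_pos: [0.4611, -0.0203, 0.0312]
ee_rot: [0.002, 0.723, 0.691, 0.002]
ft_force: [-0.4, 0.3, 20.4]
gripper_width: 0.12
finger_force: 20.0
```

Call:
move_arm(plan=[[[0,0,0,0,0,0],[0,0,0,0,0,0],[0,0,0,0,0,0],[0,0,0,0,0,0],[0,0,-0.3,0,0,0],[0,0,-0.5,0,0,0],[0,0,-1,0,0,0],[0,0,-1,0,0,0],[0,0,-1,0,0,0],[0,0,-1,0,0,0],[0,0,-1,0,0,0],[0,0,0,0,0,0]]], claw=0.45)

```text
time_s: 8.57
eef_pos: [0.4612, -0.0203, 0.2686]
ee_rot: [0.004, 0.723, 0.691, 0.004]
ft_force: [1.8, -0.1, 1.0]
gripper_width: 0.276
finger_force: 0.0
```

```bash
python3 - <<'E'
from h import *
go([.459,-.034,.3],-.047)
s=ctrl.read_state();im=optics.read_camera("wrist")
cv2.imwrite("pics/w2_raw.png",im[:,:,::-1]);np.save("w2.npy",[*s["eef_pos"],*s["ee_rot"]])
a=im[0:260,100:460]; t=optics.read_camera("top");cv2.imwrite("pics/t2_raw.png",t[:,:,::-1]); b=t[40:240,124:388]
A=cv2.resize(a,(415,300));B=cv2.resize(b,(396,300))
crop(np.hstack([A,B])[:, :800],"w2.png",0,0,800,300,1)
E
```

```text
t 8.57 pos [ 0.4612 -0.0203  0.2686] yaw -0.046 tilt [ 0.0108 -0.0005] F [ 1.8 -0.1  1. ] w 0.276 ff 0.0
 shift units [-0.34 -0.03 -0.79] wz units 0.01 q [-0.05  0.04  1.92 -0.    1.17 -0.  ]
 shift after turn -0.34 -0.04 -0.78
```

View pics/w2.png

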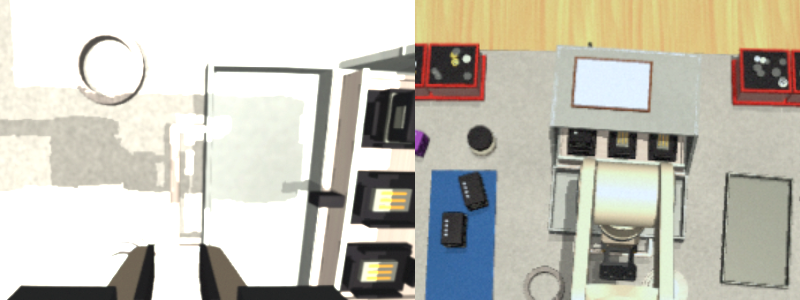

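Call:
move_arm(plan=[[[0,0,0,0.13,0,0],[0,0,0,0,0,-1],[0,0,0,0,0,-1],[0,0,0,0,0,-1],[0,0,0,0,0,-1],[0,0,0,0,0,-1],[0,0,0,0,0,-1],[0,0,0,0,0,-1],[0,0,0,0,0,-1],[0,0,0,0,0,-1],[0,0,0,0,0,-1],[0,0,0,0,0,-1]]])

```text
time_s: 9.67
eef_pos: [0.4564, -0.0201, 0.2591]
ee_rot: [-0.007, 0.358, 0.934, -0.002]
ft_force: [-0.0, 0.2, -0.9]
gripper_width: 0.273
finger_force: 0.0
```

Call:
move_arm(plan=[[[0,0,0,0,0,-1],[0,0,0,0,0,-1],[0,0,0,0,0,-1],[0,0,0,0,0,-1],[0,0,0,0,0,-1],[0,0,0,0,0,-1],[0,0,0,0,0,-1],[0,0,0,0,0,-1],[0,0,0,0,0,-0.63],[0,0,0,0,0,0]]])

```text
time_s: 10.5
eef_pos: [0.4565, -0.0201, 0.2593]
ee_rot: [-0.007, 0.022, 1.0, 0.0]
ft_force: [-0.2, -0.1, 0.5]
gripper_width: 0.274
finger_force: 0.0
```

```bash
python3 - <<'E'
from h import *
v=np.load("w2.npy");C=cam("wrist",dict(eef_pos=v[:3],ee_rot=v[3:]))
print(ray(C,[[326/1.153+100,198/1.154],[310/1.153+100,198/1.154]],.104))
go([.629,-.0315,.08],-.047+np.pi/2)
E
```

```text
[[ 0.62306954 -0.02307454  0.104     ]
 [ 0.60536949 -0.02226577  0.104     ]]
t 10.5 pos [ 0.4565 -0.0201  0.2593] yaw 1.5267 tilt [-0.0149  0.0007] F [-0.2 -0.1  0.5] w 0.274 ff 0.0
 shift units [-4.39 -0.09  4.42] wz units 0.04 q [-0.05  0.06  1.92 -0.    1.18 -1.57]
 shift after turn -4.32 -0.08 4.48
```

Call:
move_arm(plan=[[[0,0,0,0,-0.19,0],[-0.86,0,0,0,0,0],[-0.86,0,0,0,0,0],[-0.86,0,0,0,0,0],[-0.86,0,0,0,0,0],[-0.86,-0.05,0,0,0,0],[0,0,0,0,0,0],[0,0,0,0,0,0],[0,0,0,0,0,0]]])

```text
time_s: 11.25
eef_pos: [0.628, -0.03, 0.261]
ee_rot: [0.001, 0.024, 1.0, -0.0]
ft_force: [-1.1, -0.2, 0.3]
gripper_width: 0.273
finger_force: 0.0
```

```bash
python3 - <<'E'
from h import *
go([.629,-.0315,.08],-.047+np.pi/2)
s=ctrl.read_state();im=optics.read_camera("wrist")
cv2.imwrite("pics/w3_raw.png",im[:,:,::-1]);np.save("w3.npy",[*s["eef_pos"],*s["ee_rot"]])
print(proj(cam("wrist",s),[[.629,-.0315,.104]]))
crop(im,"w3.png",0,0,512,384,1.5)
E
```

```text
t 11.25 pos [ 0.628 -0.03   0.261] yaw 1.5233 tilt [ 0.0023 -0.0001] F [-1.1 -0.2  0.3] w 0.273 ff 0.0
 shift units [-0.02 -0.04  4.52] wz units -0.01 q [-0.05  0.33  1.59  0.    1.23 -1.57]
 shift after turn -0.03 -0.04 4.52
[[252.69395112 177.43175584]]
```

View pics/w3.png

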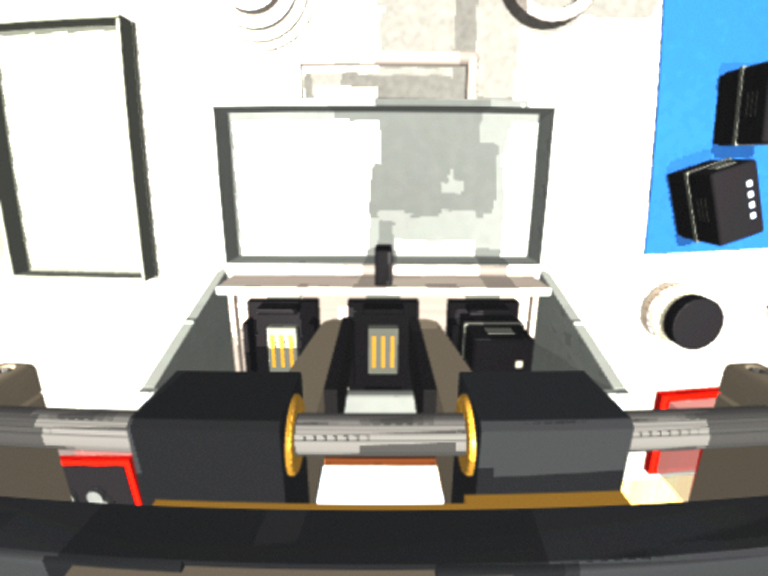

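Call:
move_arm(plan=[[[0,0.03,0.9,0,0,0],[0,0,0.9,0,0,0],[0,0,0.9,0,0,0],[0,0,0.9,0,0,0],[0,0,0.5,0,0,0],[0,0,0.3,0,0,0],[0,0,0.05,0,0,0],[0,0,0,0,0,0]]])

```text
time_s: 11.97
eef_pos: [0.6298, -0.0289, 0.0847]
ee_rot: [0.002, 0.023, 1.0, -0.0]
ft_force: [-0.5, -0.1, 0.7]
gripper_width: 0.276
finger_force: 0.0
```

Call:
move_arm(plan=[[[0,0,0,0,0,0],[0,0,0,0,0,0],[0,0,0,0,0,0],[0,0,0,0,0,0],[0,0,0,0,0,0],[0,0,0,0,0,0]]], claw=1)

```text
time_s: 12.47
eef_pos: [0.6314, -0.0275, 0.0862]
ee_rot: [0.004, 0.024, 1.0, 0.001]
ft_force: [0.3, 7.3, 1.5]
gripper_width: 0.149
finger_force: 20.0
```

```bash
python3 - <<'E'
from h import *
go([.628-.14*.999,-.0285+.14*.047,.083],-.047+np.pi/2)
E
```

```text
t 12.47 pos [ 0.6314 -0.0275  0.0862] yaw 1.5237 tilt [0.0078 0.0017] F [0.3 7.3 1.5] w 0.149 ff 20.0
 shift units [ 3.58 -0.03  0.05] wz units -0.00 q [-0.05  0.51  1.73  0.    0.89 -1.57]
 shift after turn 3.58 -0.03 0.08
```

Call:
move_arm(plan=[[[0.3,0.03,0,0,0,0],[0.35,0,0,0,0,0],[0.4,0,0,0,0,0],[0.4,0,0,0,0,0],[0.4,0,0,0,0,0],[0.4,0,0,0,0,0],[0.4,0,0,0,0,0],[0.4,0,0,0,0,0],[0.35,0,0,0,0,0],[0.2,0,0,0,0,0],[0.08,0,0,0,0,0],[0,0,0,0,0,0]]])

```text
time_s: 13.47
eef_pos: [0.4899, -0.0203, 0.0865]
ee_rot: [0.01, 0.024, 1.0, 0.001]
ft_force: [14.9, 6.6, -6.6]
gripper_width: 0.154
finger_force: 20.0
```

```bash
python3 - <<'E'
from h import *
go([.628-.14*.999,-.026+.14*.047,.083],-.047+np.pi/2)
E
```

```text
t 13.47 pos [ 0.4899 -0.0203  0.0865] yaw 1.5234 tilt [0.0198 0.0007] F [14.9  6.6 -6.6] w 0.154 ff 20.0
 shift units [0.05 0.02 0.09] wz units -0.01 q [-0.05  0.32  2.05  0.    0.75 -1.57]
 shift after turn 0.04 0.02 0.09
```

Call:
move_arm(plan=[[[0,0,0,0,0,0],[0,0,0,0,0,0],[0,0,0,0,0,0],[0,0,0,0,0,0],[0,0,-0.5,0,0,0],[0,0,-0.8,0,0,0],[-0.2,0,-0.8,0,0,0],[-0.3,0,-0.8,0,0,0],[-0.4,0,-0.8,0,0,0],[-0.4,0,-0.8,0,0,0],[-0.2,0,-0.5,0,0,0],[0,0,0,0,0,0]]], claw=0.45)

```text
time_s: 14.47
eef_pos: [0.5457, -0.024, 0.2887]
ee_rot: [0.006, 0.023, 1.0, -0.0]
ft_force: [-0.1, -0.4, 0.5]
gripper_width: 0.282
finger_force: 0.0
```

Call:
move_arm(plan=[[[0,0,0,0,0,0],[0,0,0,0,0,0],[0,0,0,0,0,0],[0,0,0,0,0,0],[0,0,0,0,0,0],[0,0,0,0,0,0]]], claw=-1)

```text
time_s: 14.97
eef_pos: [0.5417, -0.0237, 0.2831]
ee_rot: [0.002, 0.023, 1.0, -0.0]
ft_force: [0.5, -0.2, 0.5]
gripper_width: 0.69
finger_force: 0.0
```

```bash
python3 - <<'E'
from h import *
go([.5702,.0634,.3],-.047+np.pi/2)
s=ctrl.read_state();im=optics.read_camera("wrist")
cv2.imwrite("pics/w4_raw.png",im[:,:,::-1]);np.save("w4.npy",[*s["eef_pos"],*s["ee_rot"]])
c,q=np.cos(-.047),np.sin(-.047)
P=lambda x,y,z:[.640+c*x-q*y,-.027+q*x+c*y,z]
print(proj(cam("wrist",s),[P(-.074+dx,.088+dy,.148) for dx in(-.035,.035) for dy in (-.023,.023)]).round(1)*1.5)
crop(im,"w4.png",0,0,512,384,1.5)
E
```

```text
t 14.97 pos [ 0.5417 -0.0237  0.2831] yaw 1.5244 tilt [ 0.0036 -0.0002] F [ 0.5 -0.2  0.5] w 0.69 ff 0.0
 shift units [-0.61  2.21 -0.42] wz units 0.01 q [-0.05  0.17  1.74  0.    1.23 -1.57]
 shift after turn -0.61 2.21 -0.42
[[470.4  257.1 ]
 [531.75 257.25]
 [465.15 344.55]
 [523.05 344.25]]
```

View pics/w4.png

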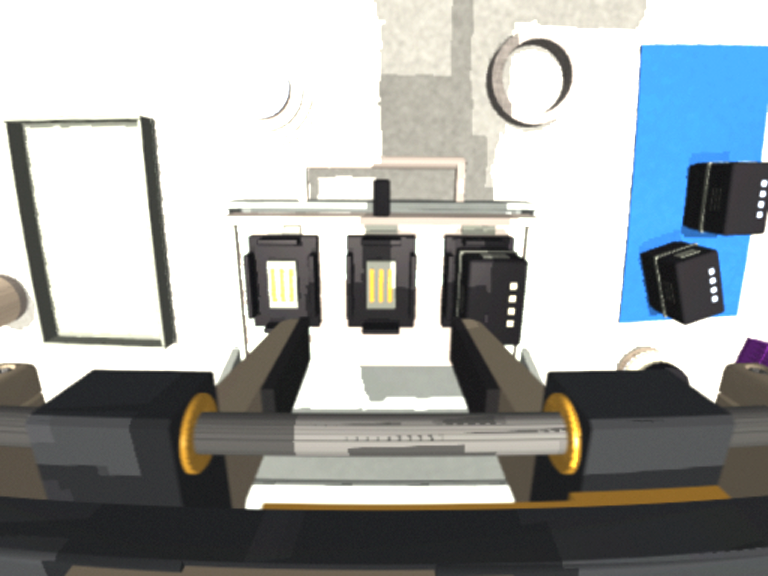

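Call:
move_arm(plan=[[[-0.2,0.7,0,0,0,0],[-0.2,0.7,0,0,0,0],[-0.2,0.7,0,0,0,0],[0,0.1,0.5,0,0,0],[0,0,0.9,0,0,0],[0,0,0.9,0,0,0],[0,0,0.8,0,0,0],[0,0,0.5,0,0,0],[0,0,0.3,0,0,0],[0,0,0,0,0,0],[0,0,0,0,0,0]]], claw=-0.43)

```text
time_s: 15.93
eef_pos: [0.5712, 0.0631, 0.1281]
ee_rot: [0.002, 0.023, 1.0, -0.0]
ft_force: [0.5, -0.8, 0.3]
gripper_width: 0.716
finger_force: 0.0
```

```bash
python3 - <<'E'
from h import *
go([.5702,.063,.12],-.047+np.pi/2)
E
```

```text
t 15.93 pos [0.5712 0.0631 0.1281] yaw 1.5244 tilt [ 0.0045 -0.0003] F [ 0.5 -0.8  0.3] w 0.716 ff 0.0
 shift units [ 0.03 -0.    0.2 ] wz units 0.01 q [ 0.11  0.38  1.83 -0.    0.93 -1.42]
 shift after turn 0.02 -0.0 0.2
```

Call:
move_arm(plan=[[[0,0,0.2,0,0,0],[0,0,0,0,0,0],[0,0,0,0,0,0]]])

```text
time_s: 16.18
eef_pos: [0.5714, 0.0631, 0.1206]
ee_rot: [0.003, 0.023, 1.0, 0.0]
ft_force: [-0.3, -0.4, 0.0]
gripper_width: 0.713
finger_force: 0.0
```

Call:
move_arm(plan=[[[0,0,0,0,0,0],[0,0,0,0,0,0],[0,0,0,0,0,0],[0,0,0,0,0,0],[0,0,0,0,0,0],[0,0,0,0,0,0],[0,0,0,0,0,0],[0,0,0,0,0,0]]], claw=1, squeeze=35)

```text
time_s: 16.85
eef_pos: [0.5713, 0.0632, 0.1203]
ee_rot: [0.003, 0.023, 1.0, 0.0]
ft_force: [-1.5, 1.1, 5.6]
gripper_width: 0.502
finger_force: 3.5
```

```bash
python3 - <<'E'
from h import *
go([.52,-.337,.3],-.07+np.pi/2)
v=np.load("w4.npy");C=cam("wrist",dict(eef_pos=v[:3],ee_rot=v[3:]));f=lambda p:np.array(p,float)/1.5
w=ray(C,f([[7,121],[152,119],[173,345],[45,342]]),.026);print("crate",w.round(4).tolist(),w.mean(0))
w=ray(C,f([[703,162],[770,162],[765,233],[703,233]]),.065);print("B",w.round(4).tolist(),w.mean(0))
w=ray(C,f([[650,249],[693,245],[719,301],[683,322]]),.065);print("A",w.round(4).tolist(),w.mean(0))
E
```

```text
t 16.85 pos [0.5713 0.0632 0.1203] yaw 1.5244 tilt [0.0054 0.    ] F [-1.5  1.1  5.6] w 0.502 ff 3.5
 shift units [  0.79 -10.05  -4.5 ] wz units 0.29 q [ 0.11  0.39  1.83 -0.    0.91 -1.42]
 shift after turn 0.58 -10.07 -4.49
crate [[0.3955, -0.3982, 0.026], [0.4069, -0.2423, 0.026], [0.6456, -0.262, 0.026], [0.6369, -0.4163, 0.026]] [ 0.52121674 -0.32969765  0.026     ]
B [[0.4712, 0.2799, 0.065], [0.4721, 0.3501, 0.065], [0.5405, 0.3568, 0.065], [0.5382, 0.2893, 0.065]] [0.50550209 0.31899647 0.065     ]
A [[0.5519, 0.2364, 0.065], [0.5497, 0.2805, 0.065], [0.6089, 0.3182, 0.065], [0.6296, 0.2821, 0.065]] [0.58503164 0.27930385 0.065     ]
```

Call:
move_arm(plan=[[[0,0,0,0,0,0],[0,0,0,0,0,0],[0,0,-0.2,0,0,0],[0,0,-0.4,0,0,0],[0,0,-0.6,0,0,0],[0,0,-0.8,0,0,0],[0,0,-0.8,0,0,0],[0,0,-0.8,0,0,0],[0,0,-0.4,0,0,0],[0,0,-0.2,0,0,0],[0,0,0,0,0,0]]])

```text
time_s: 17.77
eef_pos: [0.5706, 0.0631, 0.2893]
ee_rot: [0.003, 0.023, 1.0, -0.0]
ft_force: [0.7, -0.3, -5.0]
gripper_width: 0.502
finger_force: 35.0
```

Call:
move_arm(plan=[[[0,-0.4,0,0,0,0.3],[0.05,-0.8,0,0,0,0],[0.05,-0.8,0,0,0,0],[0.05,-0.8,0,0,0,0],[0.05,-0.9,0,0,0,0],[0.05,-0.9,0,0,0,0],[0.05,-0.9,0,0,0,0],[0.05,-0.9,0,0,0,0],[0.05,-0.8,0,0,0,0],[0.05,-0.8,0,0,0,0],[0.05,-0.4,0,0,0,0],[0,0,0,0,0,0]]])

```text
time_s: 18.77
eef_pos: [0.5251, -0.2736, 0.2851]
ee_rot: [0.0, 0.037, 0.999, 0.0]
ft_force: [0.8, 0.4, -4.0]
gripper_width: 0.503
finger_force: 35.0
```

```bash
python3 - <<'E'
from h import *
s=ctrl.read_state();go([.52,-.331,.05],-.075+np.pi/2)
im=optics.read_camera("wrist")
cv2.imwrite("pics/w5_raw.png",im[:,:,::-1]);np.save("w5.npy",[*s["eef_pos"],*s["ee_rot"]])
crop(im,"w5.png",0,0,512,384,1.2)
E
```

```text
t 18.77 pos [ 0.5251 -0.2736  0.2851] yaw 1.4974 tilt [0.001  0.0001] F [ 0.8  0.4 -4. ] w 0.503 ff 35.0
 shift units [ 0.03 -1.44  5.88] wz units 0.02 q [-0.48  0.25  1.64  0.    1.26 -1.98]
 shift after turn 0.02 -1.44 5.88
```

View pics/w5.png

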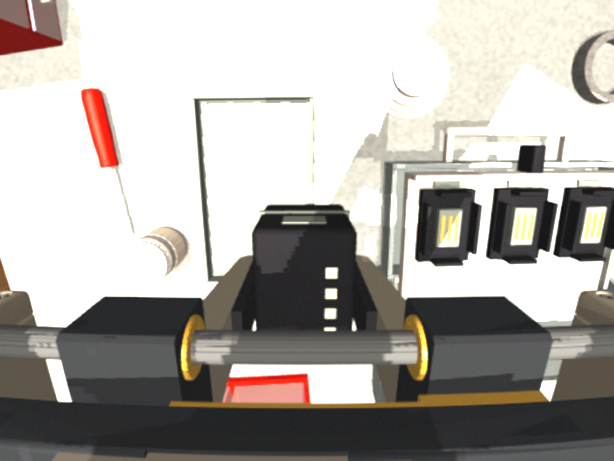

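```bash
python3 - <<'E'
from h import *
v=np.load("w5.npy");C=cam("wrist",dict(eef_pos=v[:3],ee_rot=v[3:]))
w=ray(C,np.array([[196,98],[314,97],[207,280]])/1.2,.026);print("crate",w.round(4).tolist())
E
```

```text
crate [[0.3955, -0.3969, 0.026], [0.406, -0.2531, 0.026], [0.635, -0.4184, 0.026]]
```

Call:
move_arm(plan=[[[0.02,-0.75,0,0,0,0],[0.02,-0.75,0.3,0,0,0],[0,0,0.9,0,0,0],[0,0,0.9,0,0,0],[0,0,0.9,0,0,0],[0,0,0.9,0,0,0],[0,0,0.8,0,0,0],[0,0,0.6,0,0,0],[0,0,0.4,0,0,0],[0,0,0.2,0,0,0],[0,0,0,0,0,0],[0,0,0,0,0,0]]])

```text
time_s: 19.82
eef_pos: [0.5224, -0.3297, 0.0516]
ee_rot: [0.002, 0.035, 0.999, 0.0]
ft_force: [-0.3, -0.4, -2.9]
gripper_width: 0.498
finger_force: 35.0
```

```bash
python3 - <<'E'
from h import *
go([.522,-.333,.038],-.075+np.pi/2)
E
```

```text
t 19.82 pos [ 0.5224 -0.3297  0.0516] yaw 1.501 tilt [0.0041 0.0003] F [-0.3 -0.4 -2.9] w 0.498 ff 35.0
 shift units [ 0.01 -0.08  0.34] wz units 0.07 q [-0.57  0.54  1.77  0.    0.82 -2.07]
 shift after turn 0.0 -0.08 0.34
```

Call:
move_arm(plan=[[[0,-0.08,0.12,0,0,0],[0,0,0.12,0,0,0],[0,0,0.08,0,0,0],[0,0,0.03,0,0,0],[0,0,0,0,0,0],[0,0,0,0,0,0]]])

```text
time_s: 20.32
eef_pos: [0.5223, -0.3339, 0.0383]
ee_rot: [0.003, 0.035, 0.999, -0.0]
ft_force: [-2.4, 0.7, 1.4]
gripper_width: 0.499
finger_force: 35.0
```

Call:
move_arm(plan=[[[0,0,0,0,0,0],[0,0,0,0,0,0],[0,0,0,0,0,0],[0,0,0,0,0,0],[0,0,0,0,0,0],[0,0,0,0,0,0],[0,0,-0.4,0,0,0],[0,0,-0.8,0,0,0],[0,0,-1,0,0,0],[0,0,-1,0,0,0],[0,0,-1,0,0,0],[0,0,-1,0,0,0]]], claw=-0.4)

```text
time_s: 21.32
eef_pos: [0.5208, -0.3334, 0.2477]
ee_rot: [0.002, 0.035, 0.999, -0.0]
ft_force: [1.4, -0.5, -0.6]
gripper_width: 0.701
finger_force: 0.0
```

Call:
move_arm(plan=[[[0,0,-1,0,0,0],[0,0.5,-0.8,0,0,0],[0,0.8,0,0,0,0],[0,0.9,0,0,0,0],[0,1,0,0,0,0],[0,1,0,0,0,0],[0,1,0,0,0,0],[0,1,0,0,0,0],[0,1,0,0,0,0],[0,1,0,0,0,0],[0,1,0,0,0,0],[0,1,0,0,0,0]]])

```text
time_s: 22.32
eef_pos: [0.5492, 0.0754, 0.318]
ee_rot: [0.003, 0.035, 0.999, -0.0]
ft_force: [-0.2, -0.3, 0.0]
gripper_width: 0.7
finger_force: 0.0
```

```bash
python3 - <<'E'
from h import *
s=ctrl.read_state();go([.505,.325,.3],0+np.pi/2)
im=optics.read_camera("top")
cv2.imwrite("pics/t6_raw.png",im[:,:,::-1])
w=ray(cam("top"),[[177,80]],.06);print(w)
E
```

```text
t 22.32 pos [0.5492 0.0754 0.318 ] yaw 1.5003 tilt [ 0.0052 -0.0002] F [-0.2 -0.3  0. ] w 0.7 ff 0.0
 shift units [1.54 6.15 0.44] wz units -0.88 q [ 0.13  0.16  1.67 -0.    1.3  -1.37]
 shift after turn 1.11 6.24 0.45
[[0.89669673 0.25765104 0.06      ]]
```

Call:
move_arm(plan=[[[0.1,1,0,0,0,-0.45],[0.1,1,0,0,0,-0.45],[0.1,1,0,0,0,0],[0.1,1,0,0,0,0],[0.1,0.8,0,0,0,0],[0.1,0.4,0,0,0,0],[0,0,0,0,0,0],[0,0,0,0,0,0],[0,0,0,0,0,0]]])

```text
time_s: 23.12
eef_pos: [0.5296, 0.2807, 0.3176]
ee_rot: [0.002, -0.001, 1.0, -0.0]
ft_force: [0.2, -0.0, 0.2]
gripper_width: 0.701
finger_force: 0.0
```

```bash
python3 - <<'E'
from h import *
s=ctrl.read_state();go([.505,.325,.3],0+np.pi/2)
im=optics.read_camera("wrist")
cv2.imwrite("pics/w6_raw.png",im[:,:,::-1]);np.save("w6.npy",[*s["eef_pos"],*s["ee_rot"]])
crop(im,"w6.png",140,30,240,240,2.5)
E
```

```text
t 23.12 pos [0.5296 0.2807 0.3176] yaw 1.5724 tilt [ 0.0047 -0.0009] F [ 0.2 -0.   0.2] w 0.701 ff 0.0
 shift units [0.62 1.11 0.44] wz units 0.02 q [ 0.49  0.24  1.58 -0.    1.32 -1.08]
 shift after turn 0.62 1.11 0.44
```

View pics/w6.png

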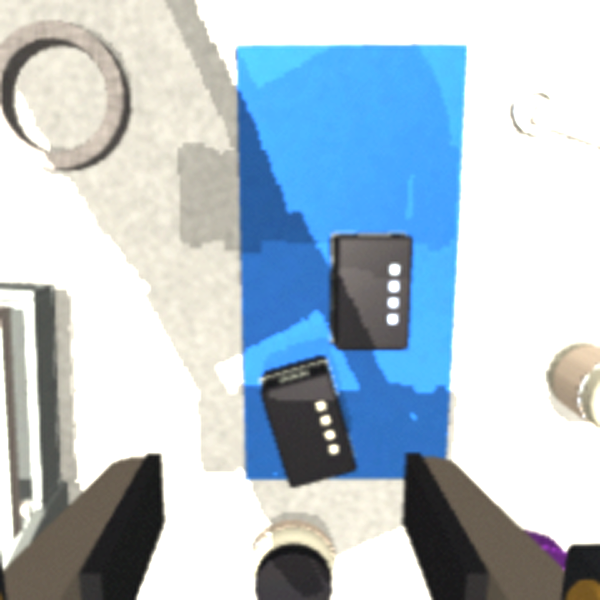

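```bash
python3 - <<'E'
from h import *
v=np.load("w6.npy");C=cam("wrist",dict(eef_pos=v[:3],ee_rot=v[3:]));f=lambda p:np.array(p,float)/2.5+[140,30]
w=ray(C,f([[336,236],[411,235],[407,349],[335,348]]),.065);print("B",w.round(4).tolist(),w.mean(0))
d=ray(C,f([[394.5,269],[394,286],[393,303],[392,319]]),.065);print("dots",d.round(4)[:,:2].tolist(),d.mean(0)-w.mean(0))
w=ray(C,f([[265,387],[331,370],[354,468],[291,486]]),.065);print("A",w.round(4).tolist(),w.mean(0))
d=ray(C,f([[320.5,406],[326,420.5],[330.5,434.5],[333.5,449.5]]),.065);e=d[3]-d[0];th=np.arctan2(e[1],e[0]);print("dots",d.mean(0),th, d.mean(0)-.0125*np.array([-np.sin(th),np.cos(th),0]))
for a,b in((0,3),(1,2)): e=w[b]-w[a];print(np.arctan2(e[1],e[0]),np.linalg.norm(e))
for a,b in((0,1),(3,2)): e=w[b]-w[a];print(np.arctan2(e[1],e[0])-np.pi/2,np.linalg.norm(e))
go([.505,.319,.08],np.pi/2)
E
```

```text
B [[0.4724, 0.3111, 0.065], [0.4716, 0.3557, 0.065], [0.5406, 0.3564, 0.065], [0.5401, 0.3118, 0.065]] [0.50617133 0.33377436 0.065     ]
dots [[0.4917, 0.3467], [0.5019, 0.3468], [0.5122, 0.3466], [0.522, 0.3464]] [0.00074032 0.01281853 0.        ]
A [[0.565, 0.2685, 0.065], [0.554, 0.3096, 0.065], [0.6192, 0.3258, 0.065], [0.6317, 0.2851, 0.065]] [0.5924863  0.29725957 0.065     ]
dots [0.59176973 0.30824233 0.065     ] 0.29413294700003256 [0.59539361 0.29627916 0.065     ]
0.24346923841635373 0.06873715230466558
0.2436365186415773 0.06710288796951325
0.2609868491617724 0.04257817255973798
0.29930439912112305 0.042649328562458975
t 23.17 pos [0.5298 0.2804 0.3177] yaw 1.5715 tilt [ 0.0048 -0.0007] F [-0.  -0.6 -0.7] w 0.697 ff 0.0
 shift units [0.65 0.97 5.94] wz units 0.01 q [ 0.49  0.24  1.58 -0.    1.32 -1.08]
 shift after turn 0.62 0.96 5.94
```

Call:
move_arm(plan=[[[0.3,0.67,0,0,0,0],[0.3,0.66,0.5,0,0,0],[0,0,0.9,0,0,0],[0,0,0.9,0,0,0],[0,0,0.9,0,0,0],[0,0,0.9,0,0,0],[0,0,0.9,0,0,0],[0,0,0.9,0,0,0],[0,0,0.6,0,0,0],[0,0,0.3,0,0,0],[0,0,0,0,0,0],[0,0,0,0,0,0]]])

```text
time_s: 24.17
eef_pos: [0.5074, 0.3342, 0.0461]
ee_rot: [0.002, -0.0, 1.0, -0.0]
ft_force: [-0.0, -0.4, 0.3]
gripper_width: 0.699
finger_force: 0.0
```

```bash
python3 - <<'E'
from h import *
go([.506,.3337,.037],np.pi/2+.003)
v=np.load("w4.npy");C=cam("wrist",dict(eef_pos=v[:3],ee_rot=v[3:]));f=lambda p:np.array(p,float)/1.5
print("contacts",ray(C,f([[282,285],[381,283]]),.094).round(4).tolist())
print("base",ray(C,f([[285,281],[381.5,283]]),.095).round(4).tolist())
print("panel ends/tab",ray(C,f([[230,209],[533,207],[382,196]]),[.108,.108,.104]).round(4).tolist())
c,q=np.cos(-.047),np.sin(-.047)
P=lambda x,y:[.640+c*x-q*y,-.027+q*x+c*y]
for b in(.088,0,-.088):print(P(-.074,b))
print(P(-.136,.135),P(-.136,-.135))
E
```

```text
t 24.17 pos [0.5074 0.3342 0.0461] yaw 1.5714 tilt [ 0.0048 -0.0003] F [-0.  -0.4  0.3] w 0.699 ff 0.0
 shift units [ 0.04 -0.01  0.23] wz units -0.03 q [ 0.58  0.54  1.8  -0.    0.8  -0.99]
 shift after turn 0.03 -0.01 0.23
contacts [[0.5634, -0.1127, 0.094], [0.5656, -0.0245, 0.094]]
base [[0.5595, -0.1094, 0.095], [0.5654, -0.024, 0.095]]
panel ends/tab [[0.4931, -0.1452, 0.108], [0.5031, 0.1031, 0.108], [0.4893, -0.0202, 0.104]]
[np.float64(0.5702161953862689), np.float64(0.06437954154860157)]
[np.float64(0.5660817179554247), np.float64(-0.023523280342244685)]
[np.float64(0.5619472405245806), np.float64(-0.11142610223309093)]
[np.float64(0.5104928485910099), np.float64(0.11424056688476195)] [np.float64(0.4978075201100107), np.float64(-0.1554612730076073)]
```

Call:
move_arm(plan=[[[0.03,0,0.2,0,0,0],[0,0,0.02,0,0,0],[0,0,0,0,0,0]]])

```text
time_s: 24.42
eef_pos: [0.506, 0.335, 0.0376]
ee_rot: [0.003, -0.001, 1.0, 0.0]
ft_force: [1.0, -0.1, -0.4]
gripper_width: 0.703
finger_force: 0.0
```

Call:
move_arm(plan=[[[0,0,0,0,0,0],[0,0,0,0,0,0],[0,0,0,0,0,0],[0,0,0,0,0,0],[0,0,0,0,0,0],[0,0,0,0,0,0],[0,0,0,0,0,0],[0,0,0,0,0,0],[0,0,0,0,0,0],[0,0,0,0,0,0]]], claw=1)

```text
time_s: 25.25
eef_pos: [0.5058, 0.335, 0.0373]
ee_rot: [0.003, -0.001, 1.0, 0.0]
ft_force: [-0.6, -0.0, 5.8]
gripper_width: 0.499
finger_force: 35.0
```

Call:
move_arm(plan=[[[0,0,-0.2,0,0,0],[0,0,-0.5,0,0,0],[0,0,-0.9,0,0,0],[0,0,-0.9,0,0,0],[0,0,-0.9,0,0,0],[0,0,-0.9,0,0,0],[0,0,-0.8,0,0,0.3],[0,0,-0.4,0,0,0.3],[0,0,0,0,0,0],[0,0,0,0,0,0]]])

```text
time_s: 26.08
eef_pos: [0.5044, 0.3348, 0.2569]
ee_rot: [0.003, 0.023, 1.0, 0.0]
ft_force: [-0.6, 0.9, -3.3]
gripper_width: 0.496
finger_force: 35.0
```

```bash
python3 - <<'E'
from h import *
go([.5702,.0642,.24],np.pi/2-.047)
E
```

```text
t 26.08 pos [0.5044 0.3348 0.2569] yaw 1.5251 tilt [0.0055 0.0002] F [-0.6  0.9 -3.3] w 0.496 ff 35.0
 shift units [-1.95 -6.68  0.43] wz units 0.02 q [ 0.59  0.29  1.64 -0.    1.2  -0.94]
 shift after turn -1.96 -6.68 0.42
```

Call:
move_arm(plan=[[[-0.15,-0.5,0,0,0.07,0],[-0.25,-0.9,0,0,0,0],[-0.27,-0.9,0,0,0,0],[-0.27,-0.9,0,0,0,0],[-0.27,-0.9,0,0,0,0],[-0.27,-0.9,0,0,0,0],[-0.27,-0.9,0,0,0,0],[-0.15,-0.5,0,0,0,0],[-0.06,-0.28,0,0,0,0],[0,0,0,0,0,0],[0,0,0,0,0,0],[0,0,0,0,0,0]]])

```text
time_s: 27.08
eef_pos: [0.5697, 0.0653, 0.2557]
ee_rot: [-0.001, 0.023, 1.0, 0.0]
ft_force: [-0.0, -0.3, -4.1]
gripper_width: 0.497
finger_force: 35.0
```

```bash
python3 - <<'E'
from h import *
s=ctrl.read_state()
go([.5702,.0642,.14],np.pi/2-.047)
im=optics.read_camera("wrist")
cv2.imwrite("pics/w7_raw.png",im[:,:,::-1]);np.save("w7.npy",[*s["eef_pos"],*s["ee_rot"]])
crop(im,"w7.png",100,60,300,200,2.5)
E
```

```text
t 27.08 pos [0.5697 0.0653 0.2557] yaw 1.5251 tilt [-0.0027  0.0004] F [-0.  -0.3 -4.1] w 0.497 ff 35.0
 shift units [-0.02 -0.03  2.89] wz units 0.02 q [ 0.11  0.24  1.71  0.    1.19 -1.41]
 shift after turn -0.01 -0.03 2.89
```

View pics/w7.png

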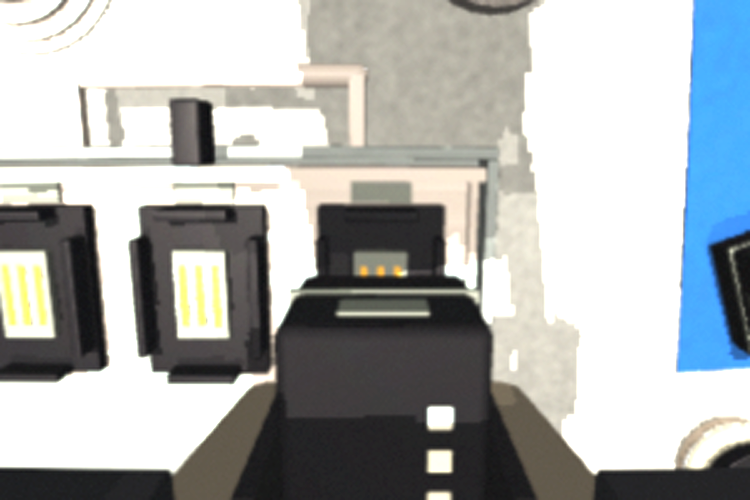

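Call:
move_arm(plan=[[[0,-0.04,0.5,0,0,0],[0,0,0.7,0,0,0],[0,0,0.6,0,0,0],[0,0,0.4,0,0,0],[0,0,0.3,0,0,0],[0,0,0.15,0,0,0],[0,0,0.1,0,0,0],[0,0,0.1,0,0,0],[0,0,0,0,0,0],[0,0,0,0,0,0]]])

```text
time_s: 27.97
eef_pos: [0.5707, 0.0628, 0.1433]
ee_rot: [0.0, 0.023, 1.0, 0.0]
ft_force: [0.4, -0.7, -2.3]
gripper_width: 0.496
finger_force: 35.0
```

```bash
python3 - <<'E'
from h import *
go([.5702,.0639,.12],np.pi/2-.047)
E
```

```text
t 27.97 pos [0.5707 0.0628 0.1433] yaw 1.5244 tilt [0.0002 0.0001] F [ 0.4 -0.7 -2.3] w 0.496 ff 35.0
 shift units [0.01 0.03 0.58] wz units 0.01 q [ 0.11  0.36  1.82  0.    0.96 -1.42]
 shift after turn 0.01 0.03 0.58
```

Call:
move_arm(plan=[[[0,0.02,0.08,0,0,0],[0,0,0.08,0,0,0],[0,0,0.08,0,0,0],[0,0,0.08,0,0,0],[0,0,0.06,0,0,0],[0,0,0,0,0,0]]])

```text
time_s: 28.47
eef_pos: [0.5702, 0.0634, 0.1272]
ee_rot: [-0.001, 0.023, 1.0, -0.0]
ft_force: [0.1, -0.2, -1.9]
gripper_width: 0.494
finger_force: 35.0
```

Call:
move_arm(plan=[[[0,0,0.08,0,0,0],[0,0,0.08,0,0,0],[0,0,0.08,0,0,0],[0,0,0.06,0,0,0],[0,0,0,0,0,0]]])

```text
time_s: 28.88
eef_pos: [0.5752, 0.0632, 0.1199]
ee_rot: [0.005, 0.023, 1.0, -0.0]
ft_force: [1.0, -4.2, 29.2]
gripper_width: 0.499
finger_force: 35.0
```

```bash
python3 - <<'E'
from h import *
go([.5702,.0639,.12],np.pi/2-.047)
E
```

```text
t 28.88 pos [0.5752 0.0632 0.1199] yaw 1.5249 tilt [ 0.0094 -0.0002] F [ 1.  -4.2 29.2] w 0.499 ff 35.0
 shift units [ 0.13  0.01 -0.  ] wz units 0.01 q [ 0.11  0.4   1.83 -0.    0.91 -1.42]
 shift after turn 0.13 0.01 -0.0
```

Call:
move_arm(plan=[[[0,0,-0.05,0,0,0],[0,0,0,0,0,0]]])

```text
time_s: 29.05
eef_pos: [0.5731, 0.0634, 0.1199]
ee_rot: [0.003, 0.023, 1.0, 0.0]
ft_force: [0.1, -1.6, 17.5]
gripper_width: 0.498
finger_force: 35.0
```

Call:
move_arm(plan=[[[0,0,0,0,0,0],[0,0,0,0,0,0],[0,0,0,0,0,0],[0,0,0,0,0,0],[0,0,0,0,0,0],[0,0,0,0,0,0],[0,0,-0.3,0,0,0],[0,0,-0.8,0,0,0],[0,0,-1,0,0,0],[0,0,-1,0,0,0],[0,0,-1,0,0,0],[0,0,-0.8,0,0,0]]], claw=-0.4)

```text
time_s: 30.05
eef_pos: [0.5707, 0.0635, 0.3178]
ee_rot: [0.001, 0.023, 1.0, 0.0]
ft_force: [0.4, 0.7, 0.3]
gripper_width: 0.698
finger_force: 0.0
```

Call:
move_arm(plan=[[[0,0.8,0,0,0,-0.6],[0,0.9,0,0,0,-0.6],[0,0.9,0,0,0,-0.6],[0,0.9,0,0,0,-0.6],[0,0.9,0,0,0,-0.6],[0,0.7,0,0,0,-0.6],[0,0,0,0,0,-0.3],[0,0,0,0,0,0],[0,0,0,0,0,0]]])

```text
time_s: 30.8
eef_pos: [0.5559, 0.2658, 0.314]
ee_rot: [-0.0, -0.132, 0.991, -0.0]
ft_force: [0.1, -0.7, 0.4]
gripper_width: 0.696
finger_force: 0.0
```

```bash
python3 - <<'E'
from h import *
s=ctrl.read_state()
go([.594,.297,.037],np.pi/2+.26)
im=optics.read_camera("wrist")
cv2.imwrite("pics/w8_raw.png",im[:,:,::-1]);np.save("w8.npy",[*s["eef_pos"],*s["ee_rot"]])
crop(im,"w8.png",80,40,320,240,2.5)
E
```

```text
t 30.8 pos [0.5559 0.2658 0.314 ] yaw 1.8359 tilt [-0.0005 -0.0004] F [ 0.1 -0.7  0.4] w 0.696 ff 0.0
 shift units [-1.13  0.51  6.92] wz units 0.06 q [ 0.44  0.27  1.55 -0.    1.33 -1.39]
 shift after turn -1.12 0.51 6.92
```

View pics/w8.png

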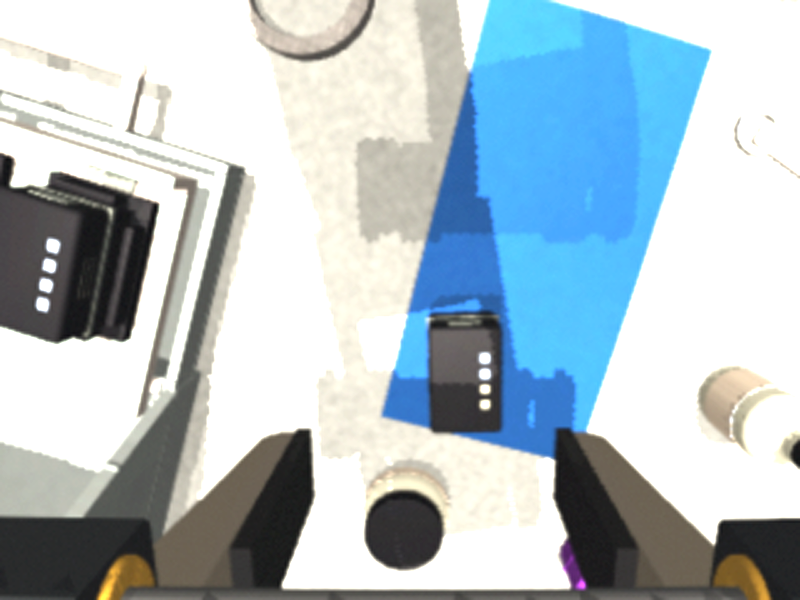

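```bash
python3 - <<'E'
from h import *
v=np.load("w8.npy");C=cam("wrist",dict(eef_pos=v[:3],ee_rot=v[3:]));f=lambda p:np.array(p,float)/2.5+[80,40]
w=ray(C,f([[430,325],[502,324],[502,432],[432,432]]),.065);print(w.round(4).tolist(),w.mean(0), np.linalg.norm(w[1]-w[2]),np.linalg.norm(w[0]-w[1]))
for a,b in((0,3),(1,2)): e=w[b]-w[a];print(np.arctan2(e[1],e[0]))
c=w.mean(0);go([c[0],c[1],.037],np.pi/2+.265)
w=ray(C,f([[484.5,357.5],[484.5,405]]),.065);e=w[1]-w[0];th=np.arctan2(e[1],e[0]);print(th,w.mean(0)-.0128*np.array([-np.sin(th),np.cos(th),0]))
E
```

```text
[[0.5657, 0.2658, 0.065], [0.5536, 0.3082, 0.065], [0.6208, 0.3282, 0.065], [0.6325, 0.2851, 0.065]] [0.59314655 0.29682168 0.065     ] 0.07014307904724768 0.04408262026161844
0.28190343578782884
0.29046150901602497
t 30.85 pos [0.5561 0.2653 0.3139] yaw 1.8349 tilt [-0.0006 -0.0004] F [ 0.3 -0.9 -0.4] w 0.696 ff 0.0
 shift units [-1.1   0.52  6.92] wz units -0.01 q [ 0.44  0.27  1.55 -0.    1.33 -1.39]
 shift after turn -1.1 0.52 6.92
0.2839485013776673 [0.59510001 0.29575819 0.065     ]
```

Call:
move_arm(plan=[[[-0.4,0.2,0,0,0,-0.2],[-0.4,0.2,0.5,0,0,0],[-0.32,0.1,0.8,0,0,0],[0,0,0.9,0,0,0],[0,0,0.9,0,0,0],[0,0,0.9,0,0,0],[0,0,0.9,0,0,0],[0,0,0.8,0,0,0],[0,0,0.5,0,0,0],[0,0,0.3,0,0,0],[0,0,0,0,0,0],[0,0,0,0,0,0]]])

```text
time_s: 31.85
eef_pos: [0.594, 0.297, 0.0539]
ee_rot: [-0.0, -0.14, 0.99, 0.0]
ft_force: [0.4, 0.2, 0.9]
gripper_width: 0.703
finger_force: 0.0
```

```bash
python3 - <<'E'
from h import *
go([.594,.2964,.037],np.pi/2+.28)
E
```

```text
t 31.85 pos [0.594  0.297  0.0539] yaw 1.851 tilt [-0.0008 -0.0001] F [0.4 0.2 0.9] w 0.703 ff 0.0
 shift units [ 0.   -0.02  0.42] wz units 0.00 q [ 0.46  0.6   1.66  0.    0.88 -1.39]
 shift after turn 0.0 -0.02 0.42
```

Call:
move_arm(plan=[[[0,-0.02,0.3,0,0,0],[0,0,0.12,0,0,0],[0,0,0,0,0,0]]])

```text
time_s: 32.1
eef_pos: [0.5935, 0.2967, 0.0364]
ee_rot: [-0.001, -0.14, 0.99, 0.0]
ft_force: [-1.2, -0.1, -0.2]
gripper_width: 0.701
finger_force: 0.0
```

Call:
move_arm(plan=[[[0,0,0,0,0,0],[0,0,0,0,0,0],[0,0,0,0,0,0],[0,0,0,0,0,0],[0,0,0,0,0,0],[0,0,0,0,0,0],[0,0,0,0,0,0],[0,0,0,0,0,0],[0,0,0,0,0,0],[0,0,0,0,0,0]]], claw=1)

```text
time_s: 32.93
eef_pos: [0.594, 0.2972, 0.0372]
ee_rot: [-0.0, -0.14, 0.99, 0.0]
ft_force: [-0.7, -0.2, 5.6]
gripper_width: 0.5
finger_force: 35.0
```

Call:
move_arm(plan=[[[0,0,-0.2,0,0,0],[0,0,-0.5,0,0,0],[0,0,-0.9,0,0,0],[0,0,-0.9,0,0,0],[0,0,-0.9,0,0,0.8],[0,0,-0.9,0,0,0.8],[0,0,-0.8,0,0,0.8],[0,0,-0.4,0,0,0.8],[0,0,0,0,0,0.8],[0,0,0,0,0,0.1],[0,0,0,0,0,0]]])

```text
time_s: 33.85
eef_pos: [0.5931, 0.2967, 0.2561]
ee_rot: [-0.001, 0.023, 1.0, -0.0]
ft_force: [-0.1, -0.9, -3.9]
gripper_width: 0.495
finger_force: 35.0
```

```bash
python3 - <<'E'
from h import *
go([.5619,-.1117,.26],np.pi/2-.047)
E
```

```text
t 33.85 pos [0.5931 0.2967 0.2561] yaw 1.5257 tilt [-0.0022 -0.0006] F [-0.1 -0.9 -3.9] w 0.495 ff 35.0
 shift units [  0.32 -10.24  -0.09] wz units 0.02 q [ 0.46  0.39  1.51  0.    1.25 -1.06]
 shift after turn 0.3 -10.24 -0.1
```

Call:
move_arm(plan=[[[0,-0.5,0,0,0,0],[0.03,-0.9,0,0,0,0],[0.03,-1,0,0,0,0],[0.03,-1,0,0,0,0],[0.03,-1,0,0,0,0],[0.03,-1,0,0,0,0],[0.03,-1,0,0,0,0],[0.03,-1,0,0,0,0],[0.03,-1,0,0,0,0],[0.03,-0.9,0,0,0,0],[0.03,-0.6,0,0,0,0],[0.02,-0.34,0,0,0,0]]])

```text
time_s: 34.85
eef_pos: [0.5607, -0.1143, 0.2554]
ee_rot: [-0.002, 0.023, 1.0, -0.0]
ft_force: [0.4, 0.1, -3.2]
gripper_width: 0.5
finger_force: 35.0
```

Call:
move_arm(plan=[[[0,0,0,0,0,0],[0,0,0,0,0,0],[0,0,0,0,0,0]]])

```text
time_s: 35.1
eef_pos: [0.5619, -0.1104, 0.2561]
ee_rot: [-0.001, 0.023, 1.0, 0.0]
ft_force: [0.1, -0.6, -3.6]
gripper_width: 0.499
finger_force: 35.0
```

```bash
python3 - <<'E'
from h import *
s=ctrl.read_state()
go([.5619,-.1117,.145],np.pi/2-.047)
im=optics.read_camera("wrist")
cv2.imwrite("pics/w9_raw.png",im[:,:,::-1]);np.save("w9.npy",[*s["eef_pos"],*s["ee_rot"]])
crop(im,"w9.png",120,60,300,200,2.5)
E
```

```text
t 35.1 pos [ 0.5619 -0.1104  0.2561] yaw 1.5254 tilt [-0.0018  0.0009] F [ 0.1 -0.6 -3.6] w 0.499 ff 35.0
 shift units [-0.01 -0.03  2.78] wz units 0.02 q [-0.2   0.24  1.71  0.    1.19 -1.72]
 shift after turn -0.0 -0.03 2.78
```

View pics/w9.png

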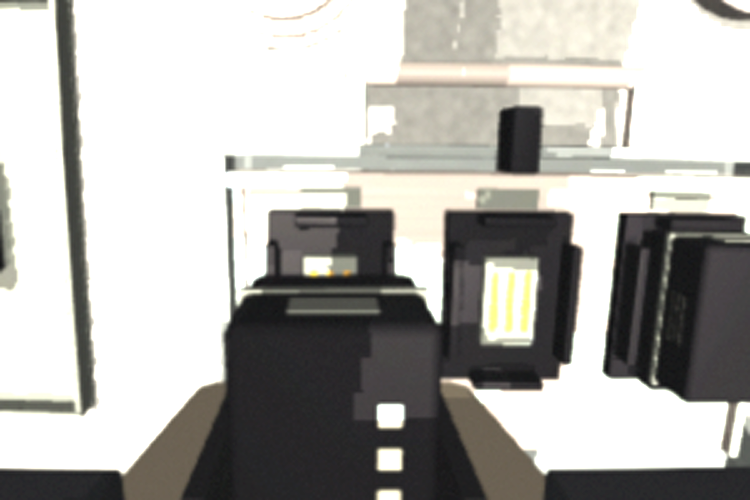

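Call:
move_arm(plan=[[[0,-0.03,0.5,0,0,0],[0,0,0.7,0,0,0],[0,0,0.6,0,0,0],[0,0,0.4,0,0,0],[0,0,0.3,0,0,0],[0,0,0.15,0,0,0],[0,0,0.1,0,0,0],[0,0,0.1,0,0,0],[0,0,0,0,0,0],[0,0,0,0,0,0]]])

```text
time_s: 35.98
eef_pos: [0.5624, -0.1128, 0.1433]
ee_rot: [0.0, 0.023, 1.0, -0.0]
ft_force: [0.3, 0.3, -4.6]
gripper_width: 0.496
finger_force: 35.0
```

Call:
move_arm(plan=[[[0,0,0.08,0,0,0],[0,0,0.08,0,0,0],[0,0,0.08,0,0,0],[0,0,0.08,0,0,0],[0,0,0.06,0,0,0],[0,0,0,0,0,0]]])

```text
time_s: 36.48
eef_pos: [0.5644, -0.1131, 0.1294]
ee_rot: [0.002, 0.023, 1.0, -0.0]
ft_force: [2.1, 0.3, 8.7]
gripper_width: 0.498
finger_force: 35.0
```

```bash
python3 - <<'E'
from h import *
go([.5619,-.112,.12],np.pi/2-.047)
E
```

```text
t 36.48 pos [ 0.5644 -0.1131  0.1294] yaw 1.5243 tilt [ 0.0042 -0.0007] F [2.1 0.3 8.7] w 0.498 ff 35.0
 shift units [0.06 0.03 0.23] wz units 0.01 q [-0.2   0.38  1.83  0.    0.93 -1.72]
 shift after turn 0.06 0.03 0.23
```

Call:
move_arm(plan=[[[0,0,0.08,0,0,0],[0,0,0.08,0,0,0],[0,0,0.08,0,0,0],[0,0,0.06,0,0,0],[0,0,0,0,0,0]]])

```text
time_s: 36.9
eef_pos: [0.5689, -0.1135, 0.1221]
ee_rot: [0.007, 0.023, 1.0, -0.001]
ft_force: [1.1, 2.8, 41.0]
gripper_width: 0.495
finger_force: 35.0
```

```bash
python3 - <<'E'
from h import *
go([.5619,-.112,.12],np.pi/2-.047)
E
```

```text
t 36.9 pos [ 0.5689 -0.1135  0.1221] yaw 1.5239 tilt [ 0.0139 -0.0018] F [ 1.1  2.8 41. ] w 0.495 ff 35.0
 shift units [0.18 0.03 0.05] wz units 0.00 q [-0.2   0.39  1.83  0.    0.91 -1.72]
 shift after turn 0.18 0.03 0.05
```

Call:
move_arm(plan=[[[0,0,-0.15,0,0,0],[0,0,0,0,0,0]]])

```text
time_s: 37.07
eef_pos: [0.5659, -0.1133, 0.1245]
ee_rot: [0.004, 0.023, 1.0, -0.001]
ft_force: [5.8, 0.5, 8.6]
gripper_width: 0.498
finger_force: 35.0
```

Call:
move_arm(plan=[[[0,0,0,0,0,0],[0,0,0,0,0,0],[0,0,0,0,0,0],[0,0,0,0,0,0],[0,0,0,0,0,0],[0,0,0,0,0,0],[0,0,-0.3,0,0,0],[0,0,-0.7,0,0,0],[0,0,-0.8,0,0,0],[0,0,0,0,0,0]]], claw=-0.4)

```text
time_s: 37.9
eef_pos: [0.5651, -0.1134, 0.1999]
ee_rot: [0.004, 0.023, 1.0, -0.001]
ft_force: [1.7, 0.1, 1.4]
gripper_width: 0.699
finger_force: 0.0
```

Call:
move_arm(plan=[[[0,0,0,0,0,0],[0,0,0,0,0,0],[0,0,0,0,0,0],[0,0,0,0,0,0],[0,0,0,0,0,0],[0,0,0,0,0,0],[0,0,0,0,0,0],[0,0,0,0,0,0],[0,0,0,0,0,0],[0,0,0,0,0,0],[0,0,0,0,0,0],[0,0,0,0,0,0]]], claw=1)

```text
time_s: 38.9
eef_pos: [0.5619, -0.1128, 0.1935]
ee_rot: [-0.0, 0.023, 1.0, 0.0]
ft_force: [-0.2, -0.7, -0.1]
gripper_width: 0.004
finger_force: 0.0
```

```bash
python3 - <<'E'
from h import *
go([.5619,-.112,.158],np.pi/2-.047)
E
```

```text
t 38.9 pos [ 0.5619 -0.1128  0.1935] yaw 1.5244 tilt [-0.0009  0.    ] F [-0.2 -0.7 -0.1] w 0.004 ff 0.0
 shift units [0.   0.02 0.89] wz units 0.01 q [-0.2   0.3   1.77 -0.    1.06 -1.72]
 shift after turn 0.0 0.02 0.89
```

Call:
move_arm(plan=[[[0,0.02,0.4,0,0,0],[0,0,0.3,0,0,0],[0,0,0.15,0,0,0],[0,0,0.05,0,0,0],[0,0,0.05,0,0,0],[0,0,0,0,0,0],[0,0,0,0,0,0]]])

```text
time_s: 39.48
eef_pos: [0.5688, -0.1127, 0.1626]
ee_rot: [0.007, 0.023, 1.0, -0.001]
ft_force: [-0.2, 3.8, 47.6]
gripper_width: 0.001
finger_force: 23.6
```

Call:
move_arm(plan=[[[0,0,0.05,0,0,0],[0,0,0.05,0,0,0],[0,0,0,0,0,0]]])

```text
time_s: 39.73
eef_pos: [0.5722, -0.1131, 0.1623]
ee_rot: [0.011, 0.023, 1.0, -0.001]
ft_force: [0.5, 5.2, 69.9]
gripper_width: 0.001
finger_force: 34.7
```

Call:
move_arm(plan=[[[0,0,0.05,0,0,0],[0,0,0,0,0,0]]])

```text
time_s: 39.9
eef_pos: [0.5738, -0.1133, 0.1621]
ee_rot: [0.013, 0.023, 1.0, -0.001]
ft_force: [-0.1, 5.7, 81.7]
gripper_width: 0.003
finger_force: 40.2
```

Call:
move_arm(plan=[[[0,0,-0.4,0,0,0],[0,0,-0.8,0,0,0],[0,0,-0.8,0,0,0],[0,0,-0.8,0,0,0],[0,0,0,0,0,0],[0,0,0,0,0,0],[0,0,0,0,0,0],[0,0,0,0,0,0]]])

```text
time_s: 40.57
eef_pos: [0.5611, -0.1118, 0.2598]
ee_rot: [-0.002, 0.023, 1.0, 0.0]
ft_force: [-0.7, -1.3, -0.4]
gripper_width: 0.004
finger_force: 0.0
```

```bash
python3 - <<'E'
from h import *
s=ctrl.read_state()
go([.5702,.0634,.17],np.pi/2-.047)
im=optics.read_camera("wrist")
cv2.imwrite("pics/w10_raw.png",im[:,:,::-1]);np.save("w10.npy",[*s["eef_pos"],*s["ee_rot"]])
crop(im,"w10.png",120,60,300,200,2.5)
E
```

```text
t 40.57 pos [ 0.5611 -0.1118  0.2598] yaw 1.5244 tilt [-0.0035  0.0006] F [-0.7 -1.3 -0.4] w 0.004 ff 0.0
 shift units [-0.03  4.38  2.25] wz units 0.01 q [-0.2   0.24  1.71 -0.    1.2  -1.72]
 shift after turn -0.02 4.39 2.24
```

View pics/w10.png

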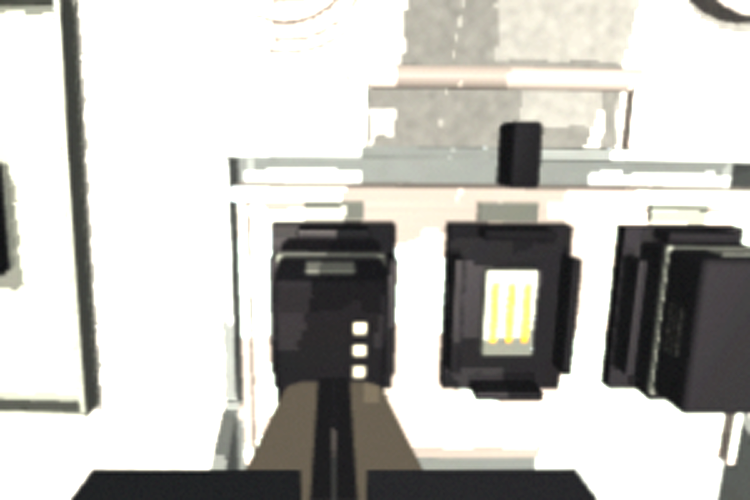

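Call:
move_arm(plan=[[[-0.02,0.9,0,0,0,0],[0,1,0,0,0,0],[0,1,0,0,0,0],[0,0.9,0,0,0,0],[0,0.58,0.6,0,0,0],[0,0,0.7,0,0,0],[0,0,0.5,0,0,0],[0,0,0.3,0,0,0],[0,0,0.1,0,0,0],[0,0,0,0,0,0],[0,0,0,0,0,0]]])

```text
time_s: 41.53
eef_pos: [0.5713, 0.0627, 0.174]
ee_rot: [-0.0, 0.024, 1.0, 0.0]
ft_force: [-0.2, 0.4, -0.2]
gripper_width: 0.004
finger_force: 0.0
```

Call:
move_arm(plan=[[[0,0,0.04,0,0,0],[0,0,0.04,0,0,0],[0,0,0,0,0,0],[0,0,0,0,0,0]]])

```text
time_s: 41.87
eef_pos: [0.5711, 0.0629, 0.1708]
ee_rot: [0.0, 0.023, 1.0, 0.0]
ft_force: [-0.3, 1.0, 0.1]
gripper_width: 0.007
finger_force: 0.0
```

Call:
move_arm(plan=[[[0,0,0.04,0,0,0],[0,0,0.04,0,0,0],[0,0,0,0,0,0],[0,0,0,0,0,0]]])

```text
time_s: 42.2
eef_pos: [0.5708, 0.063, 0.167]
ee_rot: [-0.001, 0.023, 1.0, -0.0]
ft_force: [-1.0, -0.2, -0.5]
gripper_width: 0.008
finger_force: 0.0
```

Call:
move_arm(plan=[[[0,0,0.04,0,0,0],[0,0,0.04,0,0,0],[0,0,0,0,0,0],[0,0,0,0,0,0]]])

```text
time_s: 42.53
eef_pos: [0.5708, 0.063, 0.1637]
ee_rot: [-0.001, 0.023, 1.0, -0.0]
ft_force: [0.8, -0.0, -1.4]
gripper_width: 0.007
finger_force: 0.0
```

Call:
move_arm(plan=[[[0,0,0.04,0,0,0],[0,0,0,0,0,0],[0,0,0,0,0,0]]])

```text
time_s: 42.78
eef_pos: [0.5708, 0.063, 0.1622]
ee_rot: [-0.0, 0.023, 1.0, -0.0]
ft_force: [0.3, -0.9, 0.3]
gripper_width: 0.007
finger_force: 0.0
```

Call:
move_arm(plan=[[[0,0,0.04,0,0,0],[0,0,0,0,0,0],[0,0,0,0,0,0]]])

```text
time_s: 43.03
eef_pos: [0.5708, 0.063, 0.1606]
ee_rot: [-0.0, 0.023, 1.0, -0.0]
ft_force: [0.1, 1.2, 0.4]
gripper_width: 0.004
finger_force: 0.0
```

Call:
move_arm(plan=[[[0,0,0.05,0,0,0],[0,0,0,0,0,0],[0,0,0,0,0,0]]])

```text
time_s: 43.28
eef_pos: [0.5708, 0.063, 0.1586]
ee_rot: [-0.001, 0.023, 1.0, -0.0]
ft_force: [0.4, -0.4, 0.8]
gripper_width: 0.006
finger_force: 0.0
```

Call:
move_arm(plan=[[[0,0,0.05,0,0,0],[0,0,0,0,0,0],[0,0,0,0,0,0]]])

```text
time_s: 43.53
eef_pos: [0.5708, 0.063, 0.1566]
ee_rot: [-0.0, 0.023, 1.0, -0.0]
ft_force: [1.4, 0.2, -0.4]
gripper_width: 0.004
finger_force: 0.0
```

Call:
move_arm(plan=[[[0,0,0.04,0,0,0],[0,0,0,0,0,0],[0,0,0,0,0,0]]])

```text
time_s: 43.78
eef_pos: [0.572, 0.063, 0.1564]
ee_rot: [0.001, 0.023, 1.0, 0.0]
ft_force: [0.6, -1.4, 8.1]
gripper_width: 0.006
finger_force: 4.3
```

```bash
python3 - <<'E'
from h import *
for n,off,k,pts in(("w4",(0,0),1.5,[[284,236],[381,236],[479,236],[382,180]]),("w7",(100,60),2.5,[[205,206],[381,206],[192,100]]),("w9",(120,60),2.5,[[331,212],[508,212],[685,215],[521,108]]),("w10",(120,60),2.5,[[335,224],[508,224],[680,228],[521,123]])):
    v=np.load(n+".npy");C=cam("wrist",dict(eef_pos=v[:3],ee_rot=v[3:]))
    z=[.095]*(len(pts)-1)+[.104]
    print(n,ray(C,np.array(pts)/k+off,z)[:,:2].round(4).tolist())
go([.5619,-.112,.2],np.pi/2-.047)
E
```

```text
w4 [[0.5195, -0.1061], [0.5236, -0.0226], [0.5274, 0.0618], [0.4765, -0.0196]]
w7 [[0.5246, -0.0173], [0.5287, 0.0655], [0.477, -0.0159]]
w9 [[0.5238, -0.1103], [0.5275, -0.0268], [0.5322, 0.059], [0.4805, -0.0237]]
w10 [[0.5289, -0.1101], [0.5326, -0.0271], [0.538, 0.0575], [0.486, -0.024]]
t 43.78 pos [0.572  0.063  0.1564] yaw 1.5244 tilt [0.0018 0.    ] F [ 0.6 -1.4  8.1] w 0.006 ff 4.3
 shift units [ 0.05 -4.38 -1.09] wz units 0.01 q [ 0.11  0.35  1.8  -0.    0.99 -1.42]
 shift after turn 0.05 -4.38 -1.09
```

Call:
move_arm(plan=[[[0,0,-0.6,0,0,0],[0,0,-0.9,0,0,0],[0,0,-0.9,0,0,0],[0,-0.6,-0.2,0,0,0],[0,-0.9,0,0,0,0],[0,-1,0,0,0,0],[0,-1,0,0,0,0],[0,-0.6,0,0,0,0],[0,-0.28,0,0,0,0],[0,0,0,0,0,0],[0,0,0,0,0,0]]], claw=-0.4)

```text
time_s: 44.7
eef_pos: [0.5628, -0.1117, 0.259]
ee_rot: [-0.0, 0.024, 1.0, 0.0]
ft_force: [-0.1, 0.9, 0.3]
gripper_width: 0.699
finger_force: 0.0
```

```bash
python3 - <<'E'
from h import *
v=np.load("w10.npy");C=cam("wrist",dict(eef_pos=v[:3],ee_rot=v[3:]))
print(ray(C,np.array([[360,360.5],[360,328],[360,371]])/2.5+[120,60],.154))
s=ctrl.read_state();go([.568,-.112,.126],np.pi/2-.047)
im=optics.read_camera("wrist")
cv2.imwrite("pics/w11_raw.png",im[:,:,::-1]);np.save("w11.npy",[*s["eef_pos"],*s["ee_rot"]])
crop(im,"w11.png",150,110,220,150,3.6)
E
```

```text
[[ 0.57848624 -0.10225633  0.154     ]
 [ 0.5645989  -0.10174642  0.154     ]
 [ 0.5830504  -0.10242326  0.154     ]]
t 44.7 pos [ 0.5628 -0.1117  0.259 ] yaw 1.5231 tilt [-0.001   0.0006] F [-0.1  0.9  0.3] w 0.699 ff 0.0
 shift units [-0.13 -0.    3.32] wz units -0.01 q [-0.2   0.24  1.7   0.    1.2  -1.72]
 shift after turn -0.13 -0.0 3.32
```

View pics/w11.png

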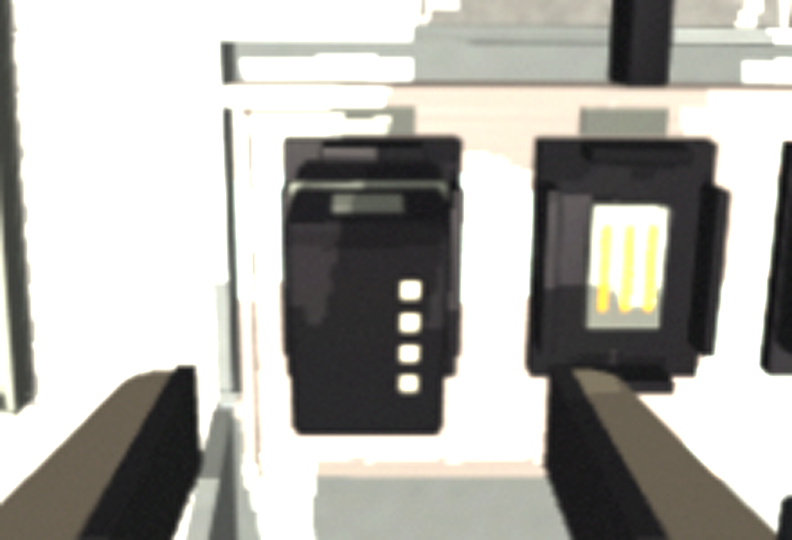

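```bash
python3 - <<'E'
from h import *
v=np.load("w11.npy");C=cam("wrist",dict(eef_pos=v[:3],ee_rot=v[3:]))
f=lambda p:np.array(p,float)/3.6+[150,110]
for z in(.148,.154):
    print(z,"dots,back,front",ray(C,f([[409.5,337],[368,432],[369,196]]),z)[:,:2].round(4).tolist())
print("bay1 base front/back",ray(C,f([[626,139],[626,375]]),.095)[:,:2].round(4).tolist(),"contact",ray(C,f([[628,205],[628,328]]),.094)[:,:2].round(4).tolist(), "bay2 front",ray(C,f([[373,138]]),.095)[:,:2])
# bay0 pack seen in w8 (seated) ; dots
v=np.load("w8.npy");C=cam("wrist",dict(eef_pos=v[:3],ee_rot=v[3:]));f=lambda p:np.array(p,float)/2.5+[80,40]
print("bay0 dots",ray(C,f([[53,246],[42,304]]),.148)[:,:2].round(4).tolist())
E
```

```text
0.148 dots,back,front [[0.5816, -0.1023], [0.6109, -0.1159], [0.5394, -0.1121]]
0.154 dots,back,front [[0.5796, -0.1025], [0.6082, -0.1157], [0.5384, -0.112]]
bay1 base front/back [[0.5336, -0.0264], [0.617, -0.025]] contact [[0.5561, -0.0251], [0.5999, -0.0244]] bay2 front [[ 0.52940715 -0.11033872]]
bay0 dots [[0.5598, 0.0754], [0.5897, 0.0736]]
```

```bash
cat >> h.py <<'E'
from scipy.optimize import least_squares
DX=np.array([-.0145,-.0043,.006,.0158])
def fitdots(C,uv,z,yaw=-.047,n=4,fixp=None):
    "pack pose from dots: returns centre x,y of underside, pitch (front up >0: rotation taking x-axis down at back)"
    def pts(p):
        th=p[2] if fixp is None else fixp
        L=np.c_[DX[:n],np.full(n,.0128),np.zeros(n)]      # relative to top centre
        c,s=np.cos(th),np.sin(th); L=np.c_[c*L[:,0],L[:,1],-s*L[:,0]]
        a,b=np.cos(yaw),np.sin(yaw)
        return np.c_[p[0]+a*L[:,0]-b*L[:,1],p[1]+b*L[:,0]+a*L[:,1],z+L[:,2]]
    r=least_squares(lambda p:(proj(C,pts(p))-uv).ravel(),[.57,-.11,0.])
    return r.x,r.fun.round(2)
def dots(im,x0,y0,x1,y1,th=150):
    g=im[y0:y1,x0:x1].min(2).astype(np.uint8); n,l,st,c=cv2.connectedComponentsWithStats((g>th).astype(np.uint8))
    return [(round(float(c[i][0])+x0,2),round(float(c[i][1])+y0,2),int(st[i][4])) for i in range(1,n) if st[i][4]<60]
E
python3 - <<'E'
from h import *
im=cv2.imread("pics/w11_raw.png")[:,:,::-1]
print(dots(im,256,185,271,222,110))
v=np.load("w11.npy");C=cam("wrist",dict(eef_pos=v[:3],ee_rot=v[3:]))
uv=np.array([[263.7,190.6],[263.6,199.4],[263.5,208],[263.2,216.4]])
d=dots(im,256,185,271,222,110)
if len(d)==4: uv=np.array(d)[:,:2]
for z in(.148,.1545,.158): print(z,fitdots(C,uv,z))
# reference: pack B on mat, w6
im=cv2.imread("pics/w6_raw.png")[:,:,::-1];d=dots(im,290,130,305,165,150);print(d)
v=np.load("w6.npy");C=cam("wrist",dict(eef_pos=v[:3],ee_rot=v[3:]))
if len(d)==4: print(fitdots(C,np.array(d)[:,:2],.065,0))
im=cv2.imread("pics/w9_raw.png")[:,:,::-1];print(dots(im,268,220,284,260,110))
E
```

```text
[(263.5, 190.0, 28), (263.32, 199.0, 28), (263.0, 207.83, 23), (263.0, 216.0, 21)]
0.148 (array([ 0.57993849, -0.1156154 ,  0.13692048]), array([-0.1 ,  0.01, -0.05, -0.  ,  0.14, -0.  ,  0.02, -0.  ]))
0.1545 (array([ 0.57783496, -0.11577043,  0.18294661]), array([-0.07, -0.01, -0.04,  0.01,  0.13,  0.01, -0.01, -0.02]))
0.158 (array([ 0.57670159, -0.11585396,  0.20624989]), array([-0.06, -0.02, -0.04,  0.02,  0.12,  0.02, -0.03, -0.02]))
[(297.4, 137.4, 15), (297.41, 144.12, 17), (296.71, 150.5, 14), (296.5, 157.29, 14)]
(array([0.50567391, 0.33324435, 0.07072201]), array([ 0.12, -0.09, -0.24, -0.04,  0.12,  0.31,  0.  , -0.17]))
[(275.11, 257.54, 35)]
```

Call:
move_arm(plan=[[[-0.28,0,0.5,0,0,0],[0,0,0.8,0,0,0],[0,0,0.9,0,0,0],[0,0,0.6,0,0,0],[0,0,0.3,0,0,0],[0,0,0.15,0,0,0],[0,0,0,0,0,0],[0,0,0,0,0,0]]])

```text
time_s: 45.42
eef_pos: [0.5748, -0.1121, 0.1302]
ee_rot: [0.0, 0.023, 1.0, -0.0]
ft_force: [1.3, 0.1, 1.5]
gripper_width: 0.702
finger_force: 0.0
```

Call:
move_arm(plan=[[[0,0,0,0,0,0],[0,0,0,0,0,0],[0,0,0,0,0,0],[0,0,0,0,0,0],[0,0,0,0,0,0],[0,0,0,0,0,0],[0,0,0,0,0,0],[0,0,0,0,0,0],[0,0,0,0,0,0],[0,0,0,0,0,0]]], claw=1, squeeze=20)

```text
time_s: 46.25
eef_pos: [0.5749, -0.1127, 0.1303]
ee_rot: [0.001, 0.023, 1.0, -0.0]
ft_force: [-0.4, 0.6, 7.1]
gripper_width: 0.499
finger_force: 20.0
```

Call:
move_arm(plan=[[[0,0,-0.2,0,0,0],[0,0,-0.4,0,0,0],[0,0,-0.4,0,0,0],[0,0,-0.3,0,0,0],[0,0,0,0,0,0],[0,0,0,0,0,0],[0,0,0,0,0,0]]])

```text
time_s: 46.83
eef_pos: [0.5733, -0.1124, 0.1803]
ee_rot: [-0.001, 0.023, 1.0, 0.0]
ft_force: [0.1, -0.4, -4.0]
gripper_width: 0.5
finger_force: 20.0
```

```bash
python3 - <<'E'
from h import *
s=ctrl.read_state();go([.572,-.112,.128],np.pi/2-.047)
im=optics.read_camera("wrist");cv2.imwrite("pics/w12_raw.png",im[:,:,::-1]);np.save("w12.npy",[*s["eef_pos"],*s["ee_rot"]])
print(dots(im,262,200,290,300,110))
im=cv2.imread("pics/w9_raw.png")[:,:,::-1];print("w9",dots(im,262,200,290,300,110))
E
```

```text
t 46.83 pos [ 0.5733 -0.1124  0.1803] yaw 1.5244 tilt [-0.002   0.0003] F [ 0.1 -0.4 -4. ] w 0.5 ff 20.0
 shift units [0.03 0.01 1.31] wz units 0.01 q [-0.2   0.34  1.76 -0.    1.05 -1.72]
 shift after turn 0.03 0.01 1.31
[(273.7, 272.93, 40), (286.5, 296.5, 24)]
w9 [(274.88, 273.55, 33)]
```

```bash
sed -i 's/st\[i\]\[4\]<60/15<st[i][4]<250/' h.py; python3 - <<'E'
from h import *
for n in("w9","w7","w12"):
    im=cv2.imread(f"pics/{n}_raw.png")[:,:,::-1];v=np.load(n+".npy");C=cam("wrist",dict(eef_pos=v[:3],ee_rot=v[3:]))
    d=dots(im,262,190,288,300,110);print(n,d)
    uv=np.array(d)[:2,:2] 
    for z in (v[2]+.028,): print(" rel to tcp", fitdots(C,uv,z,n=2,fixp=0)[0][:2]-v[:2], fitdots(C,uv,z,n=2)[0])
E
```

```text
w9 [(275.84, 225.91, 96), (275.44, 243.46, 79), (275.0, 260.0, 79), (274.88, 273.55, 33), (274.82, 291.03, 76)]
 rel to tcp [-0.00062003 -0.00174048] [ 0.56120189 -0.11218904  0.00676094]
w7 [(275.85, 226.82, 94), (275.15, 244.04, 78), (275.0, 260.5, 70), (275.0, 274.0, 23)]
 rel to tcp [9.06184675 3.58420229] [0.56928769 0.06343775 0.05448742]
w12 [(275.44, 231.55, 77), (274.94, 246.55, 69), (274.06, 261.05, 62), (273.7, 272.93, 40), (274.73, 291.07, 73), (285.5, 296.5, 16)]
 rel to tcp [ 0.00193593 -0.00201693] [ 0.57380296 -0.11457325  0.25578861]
```

Call:
move_arm(plan=[[[0,0,-0.5,0,0,0],[0,0,-0.9,0,0,0],[0,0.5,-0.6,0,0,0],[0.2,0.9,0,0,0,0],[0.25,0.95,0,0,0,0],[0.25,0.95,0,0,0,0],[0.25,0.95,0,0,0,0],[0.25,0.95,0,0,0,0],[0.25,0.95,0,0,0,0],[0.25,0.95,0,0,0,0],[0.25,0.95,0,0,0,0],[0.2,0.9,0,0,0,0]]], squeeze=25)

```text
time_s: 47.88
eef_pos: [0.5032, 0.2508, 0.2601]
ee_rot: [-0.001, 0.023, 1.0, -0.0]
ft_force: [0.7, -0.4, -3.9]
gripper_width: 0.501
finger_force: 25.0
```

Call:
move_arm(plan=[[[0.2,0.8,0,0,0,0],[0.2,0.5,0,0,0,0],[0.1,0.3,0,0,0,0],[0,0,0,0,0,0],[0,0,0,0,0,0]]])

```text
time_s: 48.3
eef_pos: [0.4874, 0.3136, 0.2604]
ee_rot: [-0.001, 0.023, 1.0, -0.001]
ft_force: [-0.0, -0.3, -3.8]
gripper_width: 0.497
finger_force: 25.0
```

```bash
python3 - <<'E'
from h import *
go([.49,.325,.06],np.pi/2-.047)
E
```

```text
t 48.3 pos [0.4874 0.3136 0.2604] yaw 1.5256 tilt [-0.0017 -0.0013] F [-0.  -0.3 -3.8] w 0.497 ff 25.0
 shift units [-0.06  0.29  5.01] wz units 0.02 q [ 0.57  0.25  1.69 -0.    1.2  -0.96]
 shift after turn -0.05 0.29 5.01
```

Call:
move_arm(plan=[[[0,0,0.5,0,0,0],[0,0,0.9,0,0,0],[0,0,0.9,0,0,0],[0,0,0.9,0,0,0],[0,0,0.9,0,0,0],[0,0,0.6,0,0,0],[0,0,0.3,0,0,0],[0,0,0,0,0,0],[0,0,0,0,0,0]]])

```text
time_s: 49.05
eef_pos: [0.4882, 0.3132, 0.0616]
ee_rot: [-0.0, 0.024, 1.0, -0.0]
ft_force: [-0.3, -0.2, -3.2]
gripper_width: 0.505
finger_force: 25.0
```

Call:
move_arm(plan=[[[0,0,0.1,0,0,0],[0,0,0.1,0,0,0],[0,0,0.1,0,0,0],[0,0,0.1,0,0,0],[0,0,0,0,0,0]]])

```text
time_s: 49.47
eef_pos: [0.4876, 0.3142, 0.0457]
ee_rot: [-0.0, 0.023, 1.0, 0.0]
ft_force: [-1.5, -1.5, 1.6]
gripper_width: 0.497
finger_force: 25.0
```

Call:
move_arm(plan=[[[0,0,0.05,0,0,0],[0,0,0.05,0,0,0],[0,0,0,0,0,0]]], squeeze=12)

```text
time_s: 49.72
eef_pos: [0.4867, 0.3142, 0.0421]
ee_rot: [-0.001, 0.023, 1.0, 0.0]
ft_force: [-7.2, -0.4, 9.6]
gripper_width: 0.499
finger_force: 12.0
```

Call:
move_arm(plan=[[[0,0,0.05,0,0,0],[0,0,0.05,0,0,0],[0,0,0,0,0,0],[0,0,0,0,0,0]]])

```text
time_s: 50.05
eef_pos: [0.4865, 0.3142, 0.0382]
ee_rot: [-0.001, 0.023, 1.0, 0.0]
ft_force: [-8.6, -0.2, 10.7]
gripper_width: 0.501
finger_force: 12.0
```

Call:
move_arm(plan=[[[0,0,0,0,0,0],[0,0,0,0,0,0],[0,0,0,0,0,0],[0,0,0,0,0,0],[0,0,0,0,0,0],[0,0,0,0,0,0],[0,0,0,0,0,0],[0,0,-0.4,0,0,0],[0,0,-0.8,0,0,0],[0,0,-0.9,0,0,0],[0,0,-0.9,0,0,0],[0,0,-0.9,0,0,0]]], claw=-0.4)

```text
time_s: 51.05
eef_pos: [0.4873, 0.3137, 0.1947]
ee_rot: [-0.001, 0.023, 1.0, -0.0]
ft_force: [0.3, 0.7, -0.2]
gripper_width: 0.699
finger_force: 0.0
```

Call:
move_arm(plan=[[[0,0,-0.9,0,0,0],[0,0,-0.6,0,0,0],[0,0,0,0,0,0],[0,0,0,0,0,0]]])

```text
time_s: 51.38
eef_pos: [0.4883, 0.3143, 0.2545]
ee_rot: [0.001, 0.023, 1.0, 0.001]
ft_force: [0.4, 0.1, -0.3]
gripper_width: 0.698
finger_force: 0.0
```

```bash
python3 - <<'E'
from h import *
s=ctrl.read_state();im=optics.read_camera("wrist");cv2.imwrite("pics/w13_raw.png",im[:,:,::-1]);v=np.array([*s["eef_pos"],*s["ee_rot"]]);np.save("w13.npy",v)
C=cam("wrist",s);d=dots(im,250,140,300,240,130);print(d)
for k in range(0,max(1,len(d)-3)):
    for yw in(-.047,-.02):print(fitdots(C,np.array(d)[k:k+4,:2],.065,yw))
go([.49,.314,.06],np.pi/2-.047)
E
```

```text
[(261.5, 154.5, 16), (261.5, 162.5, 16), (261.91, 169.91, 22), (261.86, 177.19, 21)]
(array([0.48073576, 0.31247654, 0.04449759]), array([ 0.3 ,  0.05,  0.23, -0.19, -0.26,  0.1 , -0.28,  0.04]))
(array([0.48108696, 0.31245043, 0.05855563]), array([-0.01,  0.09,  0.13, -0.18, -0.15,  0.09,  0.03, -0.01]))
t 51.43 pos [0.4875 0.3138 0.2529] yaw 1.5244 tilt [-0.0008  0.    ] F [-0.5 -0.3  0.3] w 0.702 ff 0.0
 shift units [-0.07  0.01  4.82] wz units 0.01 q [ 0.57  0.26  1.7   0.    1.19 -0.96]
 shift after turn -0.06 0.01 4.82
```

Call:
move_arm(plan=[[[0.15,-0.03,0.4,0,0,-0.34],[0,0,0.9,0,0,0],[0,0,0.9,0,0,0],[0,0,0.9,0,0,0],[0,0,0.9,0,0,0],[0,0,0.7,0,0,0],[0,0,0.4,0,0,0],[0,0,0.25,0,0,0],[0,0,0.05,0,0,0],[0,0,0,0,0,0],[0,0,0,0,0,0]]])

```text
time_s: 52.35
eef_pos: [0.4818, 0.3132, 0.0377]
ee_rot: [-0.0, 0.01, 1.0, 0.0]
ft_force: [-0.5, -0.7, 0.1]
gripper_width: 0.7
finger_force: 0.0
```

```bash
python3 - <<'E'
from h import *
go([.4815,.3127,.037],np.pi/2-.02)
E
```

```text
t 52.35 pos [0.4818 0.3132 0.0377] yaw 1.5516 tilt [-0.0002  0.0004] F [-0.5 -0.7  0.1] w 0.7 ff 0.0
 shift units [ 0.01 -0.01  0.02] wz units 0.01 q [ 0.57  0.51  1.87  0.    0.76 -0.98]
 shift after turn 0.01 -0.01 0.02
```

Call:
move_arm(plan=[[[0,0,0,0,0,0],[0,0,0,0,0,0],[0,0,0,0,0,0],[0,0,0,0,0,0],[0,0,0,0,0,0],[0,0,0,0,0,0],[0,0,0,0,0,0],[0,0,0,0,0,0],[0,0,0,0,0,0],[0,0,0,0,0,0]]], claw=1, squeeze=35)

```text
time_s: 53.18
eef_pos: [0.4821, 0.3136, 0.0382]
ee_rot: [0.0, 0.01, 1.0, 0.001]
ft_force: [-1.6, 1.0, 6.5]
gripper_width: 0.5
finger_force: 34.8
```

Call:
move_arm(plan=[[[0,0,-0.2,0,0,0],[0,0,-0.5,0,0,0],[0,0,-0.9,0,0,0],[0,0,-0.9,0,0,0],[0,0,-0.9,0,0,0],[0,0,-0.9,0,0,0],[0,0,-0.8,0,0,0.2],[0,0,-0.35,0,0,0.14],[0,0,0,0,0,0],[0,0,0,0,0,0]]])

```text
time_s: 54.02
eef_pos: [0.4814, 0.3128, 0.2553]
ee_rot: [-0.0, 0.023, 1.0, 0.0]
ft_force: [-1.2, -0.3, -4.6]
gripper_width: 0.499
finger_force: 34.8
```

```bash
python3 - <<'E'
from h import *
go([.575,-.0245,.2557],np.pi/2-.047)
E
```

```text
t 54.02 pos [0.4814 0.3128 0.2553] yaw 1.5247 tilt [-0.0003  0.0003] F [-1.2 -0.3 -4.6] w 0.499 ff 34.8
 shift units [-2.73 -8.32 -0.01] wz units 0.01 q [ 0.57  0.24  1.71  0.    1.19 -0.95]
 shift after turn -2.73 -8.31 -0.01
```

Call:
move_arm(plan=[[[-0.15,-0.5,0,0,0,0],[-0.3,-0.9,0,0,0,0],[-0.3,-0.9,0,0,0,0],[-0.3,-0.9,0,0,0,0],[-0.3,-0.9,0,0,0,0],[-0.3,-0.9,0,0,0,0],[-0.3,-0.9,0,0,0,0],[-0.3,-0.9,0,0,0,0],[-0.3,-0.9,0,0,0,0],[-0.13,-0.4,0,0,0,0],[-0.05,-0.2,0,0,0,0],[0,0,0,0,0,0]]])

```text
time_s: 55.02
eef_pos: [0.5743, -0.0252, 0.2529]
ee_rot: [-0.002, 0.024, 1.0, -0.0]
ft_force: [-0.2, 0.8, -3.9]
gripper_width: 0.5
finger_force: 34.8
```

Call:
move_arm(plan=[[[0,0,0,0,0,0],[0,0,0,0,0,0],[0,0,0,0,0,0]]])

```text
time_s: 55.27
eef_pos: [0.5748, -0.0223, 0.2547]
ee_rot: [-0.001, 0.022, 1.0, 0.0]
ft_force: [-0.2, 0.3, -4.1]
gripper_width: 0.505
finger_force: 34.8
```

```bash
python3 - <<'E'
from h import *
s=ctrl.read_state();go([.575,-.0245,.145],np.pi/2-.047)
im=optics.read_camera("wrist");cv2.imwrite("pics/w14_raw.png",im[:,:,::-1]);np.save("w14.npy",[*s["eef_pos"],*s["ee_rot"]])
print("w7",np.load("w7.npy").round(4))
a=cv2.imread("pics/w7_raw.png",0);b=cv2.imread("pics/w14_raw.png",0)
def match(r0,r1,c0,c1,dr=25,dc=25):
    t=a[r0:r1,c0:c1]; R=b[r0-dr:r1+dr,c0-dc:c1+dc]; m=cv2.matchTemplate(R,t,cv2.TM_CCOEFF_NORMED); _,v,_,p=cv2.minMaxLoc(m); return round(v,3),"dcol",p[0]-dc,"drow",p[1]-dr
print(match(138,166,222,284),match(139,160,225,281),match(176,200,210,300,8,8))
print(dots(im,262,190,288,300,110)[:3])
# second: bay1 in w9 (fixed, empty) vs others: column profile black base edges
for n,I in(("w7",a),("w14",b)):
    r=150; print(n,[int(x) for x in I[r,215:295:2]]); print([int(x) for x in I[130:176,252]])
E
```

```text
t 55.27 pos [ 0.5748 -0.0223  0.2547] yaw 1.526 tilt [-0.0016  0.0004] F [-0.2  0.3 -4.1] w 0.505 ff 34.8
 shift units [-0.01 -0.06  2.74] wz units 0.03 q [-0.04  0.25  1.71  0.    1.19 -1.57]
 shift after turn -0.01 -0.06 2.74
w7 [ 5.697e-01  6.530e-02  2.557e-01 -1.300e-03  2.280e-02  9.997e-01
  2.000e-04]
(0.946, 'dcol', 0, 'drow', 0) (0.94, 'dcol', 0, 'drow', 0) (0.772, 'dcol', 0, 'drow', -2)
[(275.98, 224.87, 98), (275.38, 242.14, 85), (274.68, 258.96, 82)]
w7 [240, 240, 240, 240, 226, 150, 58, 21, 21, 22, 21, 21, 20, 20, 20, 20, 21, 21, 20, 20, 22, 21, 19, 22, 20, 23, 23, 23, 22, 22, 21, 73, 149, 152, 152, 149, 112, 144, 74, 49]
[155, 152, 126, 99, 90, 90, 89, 89, 91, 90, 98, 80, 41, 15, 13, 20, 24, 20, 17, 18, 21, 20, 21, 21, 20, 21, 21, 21, 23, 30, 48, 78, 87, 87, 87, 89, 107, 126, 132, 126, 64, 19, 9, 10, 16, 57]
w14 [249, 249, 249, 249, 249, 241, 87, 65, 65, 66, 66, 65, 50, 26, 25, 25, 25, 25, 25, 25, 26, 25, 24, 26, 24, 26, 25, 26, 26, 26, 28, 120, 167, 166, 165, 166, 166, 167, 167, 167]
[174, 171, 142, 113, 105, 103, 105, 104, 103, 105, 113, 91, 46, 18, 18, 26, 27, 23, 20, 23, 24, 26, 25, 23, 25, 24, 24, 25, 27, 29, 50, 90, 100, 101, 100, 102, 114, 129, 108, 51, 17, 12, 14, 37, 80, 124]
```

Call:
move_arm(plan=[[[-0.03,-0.04,0.5,0,0,0],[0,0,0.7,0,0,0],[0,0,0.6,0,0,0],[0,0,0.4,0,0,0],[0,0,0.3,0,0,0],[0,0,0.15,0,0,0],[0,0,0.1,0,0,0],[0,0,0,0,0,0],[0,0,0,0,0,0]]])

```text
time_s: 56.07
eef_pos: [0.577, -0.0252, 0.1459]
ee_rot: [0.0, 0.023, 1.0, 0.0]
ft_force: [-0.7, -0.9, -3.5]
gripper_width: 0.5
finger_force: 34.8
```

Call:
move_arm(plan=[[[0,0,0.08,0,0,0],[0,0,0.08,0,0,0],[0,0,0.08,0,0,0],[0,0,0.08,0,0,0],[0,0,0.08,0,0,0],[0,0,0.04,0,0,0],[0,0,0,0,0,0],[0,0,0,0,0,0]]])

```text
time_s: 56.73
eef_pos: [0.5763, -0.0254, 0.1274]
ee_rot: [-0.0, 0.023, 1.0, -0.0]
ft_force: [0.1, 0.5, -2.0]
gripper_width: 0.502
finger_force: 34.8
```

```bash
python3 - <<'E'
from h import *
go([.575,-.0245,.12],np.pi/2-.047)
E
```

```text
t 56.73 pos [ 0.5763 -0.0254  0.1274] yaw 1.5244 tilt [-0.0009 -0.    ] F [ 0.1  0.5 -2. ] w 0.502 ff 34.8
 shift units [0.03 0.02 0.19] wz units 0.01 q [-0.05  0.39  1.82 -0.    0.93 -1.57]
 shift after turn 0.03 0.02 0.19
```

Clean entry (no contact above the block, as in bay0). Press.

Call:
move_arm(plan=[[[0,0,0.08,0,0,0],[0,0,0.08,0,0,0],[0,0,0.08,0,0,0],[0,0,0.03,0,0,0],[0,0,0,0,0,0]]])

```text
time_s: 57.15
eef_pos: [0.5811, -0.0256, 0.121]
ee_rot: [0.005, 0.024, 1.0, -0.0]
ft_force: [0.3, -0.4, 30.3]
gripper_width: 0.499
finger_force: 34.9
```

```bash
python3 - <<'E'
from h import *
go([.575,-.0245,.12],np.pi/2-.047)
E
```

```text
t 57.15 pos [ 0.5811 -0.0256  0.121 ] yaw 1.5238 tilt [ 0.0092 -0.0003] F [ 0.3 -0.4 30.3] w 0.499 ff 34.9
 shift units [0.15 0.02 0.02] wz units -0.00 q [-0.05  0.4   1.82  0.    0.91 -1.57]
 shift after turn 0.15 0.02 0.02
```

Call:
move_arm(plan=[[[0,0,-0.12,0,0,0],[0,0,0,0,0,0]]])

```text
time_s: 57.32
eef_pos: [0.5781, -0.0254, 0.1229]
ee_rot: [0.002, 0.023, 1.0, -0.0]
ft_force: [2.4, -0.1, 4.1]
gripper_width: 0.5
finger_force: 34.8
```

Call:
move_arm(plan=[[[0,0,0,0,0,0],[0,0,0,0,0,0],[0,0,0,0,0,0],[0,0,0,0,0,0],[0,0,0,0,0,0],[0,0,0,0,0,0],[0,0,-0.3,0,0,0],[0,0,-0.8,0,0,0],[0,0,-0.7,0,0,0],[0,0,-0.2,0,0,0],[0,0,0,0,0,0]]], claw=-0.4)

```text
time_s: 58.23
eef_pos: [0.5782, -0.0254, 0.2048]
ee_rot: [0.002, 0.023, 1.0, -0.0]
ft_force: [0.1, -0.4, -0.7]
gripper_width: 0.697
finger_force: 0.0
```

Call:
move_arm(plan=[[[0,0,0,0,0,0],[0,0,0,0,0,0],[0,0,0,0,0,0],[0,0,0,0,0,0],[0,0,0,0,0,0],[0,0,0,0,0,0],[0,0,0,0,0,0],[0,0,0,0,0,0],[0,0,0,0,0,0],[0,0,0,0,0,0],[0,0,0,0,0,0],[0,0,0,0,0,0]]], claw=1, squeeze=20)

```text
time_s: 59.23
eef_pos: [0.5764, -0.0253, 0.2015]
ee_rot: [-0.0, 0.023, 1.0, 0.0]
ft_force: [0.8, -0.9, -0.1]
gripper_width: 0.006
finger_force: 0.0
```

```bash
python3 - <<'E'
from h import *
go([.577,-.0245,.162],np.pi/2-.047)
E
```

```text
t 59.23 pos [ 0.5764 -0.0253  0.2015] yaw 1.5244 tilt [-0.0007  0.    ] F [ 0.8 -0.9 -0.1] w 0.006 ff 0.0
 shift units [-0.01  0.02  0.99] wz units 0.01 q [-0.05  0.3   1.76 -0.    1.08 -1.57]
 shift after turn -0.01 0.02 0.99
```

Call:
move_arm(plan=[[[0,0.02,0.4,0,0,0],[0,0,0.4,0,0,0],[0,0,0.15,0,0,0],[0,0,0.04,0,0,0],[0,0,0,0,0,0],[0,0,0,0,0,0]]])

```text
time_s: 59.73
eef_pos: [0.5768, -0.0245, 0.1625]
ee_rot: [-0.0, 0.023, 1.0, 0.0]
ft_force: [0.2, -0.5, -0.2]
gripper_width: 0.003
finger_force: 0.0
```

Call:
move_arm(plan=[[[0,0,0.04,0,0,0],[0,0,0.04,0,0,0],[0,0,0,0,0,0],[0,0,0,0,0,0]]])

```text
time_s: 60.07
eef_pos: [0.5764, -0.0246, 0.1589]
ee_rot: [-0.0, 0.023, 1.0, -0.0]
ft_force: [-0.1, 1.1, 0.2]
gripper_width: 0.006
finger_force: 0.0
```

Call:
move_arm(plan=[[[0,0,0.04,0,0,0],[0,0,0,0,0,0],[0,0,0,0,0,0]]])

```text
time_s: 60.32
eef_pos: [0.5767, -0.0245, 0.1573]
ee_rot: [-0.0, 0.023, 1.0, -0.0]
ft_force: [-0.2, -0.2, 2.5]
gripper_width: 0.005
finger_force: 0.9
```

Call:
move_arm(plan=[[[0,0,0.05,0,0,0],[0,0,0,0,0,0],[0,0,0,0,0,0]]])

```text
time_s: 60.57
eef_pos: [0.5776, -0.0246, 0.1564]
ee_rot: [0.001, 0.023, 1.0, -0.0]
ft_force: [-0.6, -0.2, 10.1]
gripper_width: 0.003
finger_force: 5.1
```

Call:
move_arm(plan=[[[0,0,0.04,0,0,0],[0,0,0,0,0,0],[0,0,0,0,0,0]]])

```text
time_s: 60.82
eef_pos: [0.5791, -0.0247, 0.1563]
ee_rot: [0.003, 0.023, 1.0, -0.0]
ft_force: [-1.2, -0.4, 19.8]
gripper_width: -0.0
finger_force: 9.9
```

Call:
move_arm(plan=[[[0,0,0.04,0,0,0],[0,0,0,0,0,0],[0,0,0,0,0,0],[0,0,0,0,0,0]]])

```text
time_s: 61.15
eef_pos: [0.5805, -0.0247, 0.1563]
ee_rot: [0.004, 0.023, 1.0, -0.0]
ft_force: [-0.6, -0.3, 28.3]
gripper_width: 0.005
finger_force: 14.6
```

Call:
move_arm(plan=[[[0,0,-0.3,0,0,0],[0,0,-0.9,0,0,0],[0,0,-0.8,0,0,0],[0.7,0,0,0,0,0],[0.8,0,0,0,0,0],[0.4,0,0,0,0,0],[0,0,0,0,0,0],[0,0,0,0,0,0],[0,0,0,0,0,0]]], claw=0.4)

```text
time_s: 61.9
eef_pos: [0.5016, -0.0211, 0.2322]
ee_rot: [0.0, 0.023, 1.0, -0.0]
ft_force: [-0.3, -0.1, 0.0]
gripper_width: 0.299
finger_force: 0.0
```

```bash
python3 - <<'E'
from h import *
s=ctrl.read_state();go([.4985,-.0205,.085],np.pi/2-.047)
# tab location by template from w4 (tray out, tcp known)
im=optics.read_camera("wrist");cv2.imwrite("pics/w15_raw.png",im[:,:,::-1]);C=cam("wrist",s)
p=proj(C,[[.4985,-.0205,.104]])[0];print(p)
g=im.max(2).astype(int);r=int(p[1]);c=int(p[0])
print([int(x) for x in g[r,c-20:c+21]]);print(r-25,[int(x) for x in g[r-25:r+35,c]])
E
```

```text
t 61.9 pos [ 0.5016 -0.0211  0.2322] yaw 1.5244 tilt [ 0.0003 -0.    ] F [-0.3 -0.1  0. ] w 0.299 ff 0.0
 shift units [0.08 0.01 3.68] wz units 0.01 q [-0.04  0.15  1.88 -0.    1.11 -1.57]
 shift after turn 0.08 0.01 3.68
[254.33564633 179.85760802]
[219, 218, 217, 217, 215, 216, 217, 216, 211, 180, 130, 120, 106, 68, 31, 30, 33, 33, 32, 33, 34, 34, 33, 35, 40, 55, 92, 117, 127, 174, 211, 214, 215, 215, 215, 215, 216, 217, 218, 218, 218]
154 [127, 129, 129, 130, 134, 134, 135, 134, 134, 133, 127, 91, 67, 63, 62, 52, 25, 14, 13, 13, 16, 25, 31, 34, 34, 34, 33, 33, 32, 32, 33, 31, 32, 32, 32, 32, 31, 30, 31, 31, 30, 29, 30, 29, 29, 31, 65, 126, 203, 219, 220, 219, 213, 140, 64, 23, 13, 16, 14, 11]
```

Call:
move_arm(plan=[[[-0.08,-0.01,0.5,0,0,0],[0,0,0.9,0,0,0],[0,0,0.9,0,0,0],[0,0,0.7,0,0,0],[0,0,0.4,0,0,0],[0,0,0.22,0,0,0],[0,0,0,0,0,0],[0,0,0,0,0,0]]])

```text
time_s: 62.62
eef_pos: [0.5043, -0.0216, 0.0872]
ee_rot: [-0.001, 0.023, 1.0, 0.0]
ft_force: [1.0, -0.4, 0.5]
gripper_width: 0.302
finger_force: 0.0
```

Call:
move_arm(plan=[[[0,0,0,0,0,0],[0,0,0,0,0,0],[0,0,0,0,0,0],[0,0,0,0,0,0],[0,0,0,0,0,0],[0,0,0,0,0,0]]], claw=1)

```text
time_s: 63.12
eef_pos: [0.5048, -0.021, 0.0884]
ee_rot: [0.001, 0.023, 1.0, 0.0]
ft_force: [0.5, 4.4, 3.6]
gripper_width: 0.152
finger_force: 20.0
```

```bash
python3 - <<'E'
from h import *
go([.631,-.0265,.085],np.pi/2-.047)
E
```

```text
t 63.12 pos [ 0.5048 -0.021   0.0884] yaw 1.5239 tilt [0.0019 0.0009] F [0.5 4.4 3.6] w 0.152 ff 20.0
 shift units [-3.16  0.01  0.09] wz units 0.00 q [-0.05  0.35  2.    0.    0.79 -1.57]
 shift after turn -3.16 0.01 0.08
```

Call:
move_arm(plan=[[[-0.15,0,0,0,0,0],[-0.3,0,0,0,0,0],[-0.35,0,0,0,0,0],[-0.35,0,0,0,0,0],[-0.35,0,0,0,0,0],[-0.35,0,0,0,0,0],[-0.35,0,0,0,0,0],[-0.35,0,0,0,0,0],[-0.25,0,0,0,0,0],[-0.15,0,0,0,0,0],[0,0,0,0,0,0]]])

```text
time_s: 64.03
eef_pos: [0.6239, -0.0271, 0.0884]
ee_rot: [0.002, 0.023, 1.0, 0.0]
ft_force: [1.9, 0.6, 6.3]
gripper_width: 0.151
finger_force: 20.0
```

Call:
move_arm(plan=[[[-0.1,0,0,0,0,0],[-0.1,0,0,0,0,0],[0,0,0,0,0,0],[0,0,0,0,0,0]]])

```text
time_s: 64.37
eef_pos: [0.6286, -0.0273, 0.0883]
ee_rot: [-0.001, 0.023, 1.0, 0.0]
ft_force: [-5.1, 1.3, 11.5]
gripper_width: 0.151
finger_force: 20.0
```

Call:
move_arm(plan=[[[-0.1,0,0,0,0,0],[0,0,0,0,0,0],[0,0,0,0,0,0]]])

```text
time_s: 64.62
eef_pos: [0.6296, -0.0274, 0.0878]
ee_rot: [-0.004, 0.023, 1.0, 0.0]
ft_force: [-14.5, 1.9, 18.2]
gripper_width: 0.154
finger_force: 20.0
```

Call:
move_arm(plan=[[[-0.15,0,-0.1,0,0,0],[0,0,0,0,0,0],[0,0,0,0,0,0]]])

```text
time_s: 64.87
eef_pos: [0.6306, -0.0274, 0.0883]
ee_rot: [-0.009, 0.023, 1.0, 0.0]
ft_force: [-20.2, 2.5, 2.2]
gripper_width: 0.154
finger_force: 20.0
```

Call:
move_arm(plan=[[[0,0,0,0,0,0],[0,0,0,0,0,0],[0,0,0,0,0,0],[0,0,0,0,0,0],[0,0,-0.4,0,0,0],[0,0,-0.9,0,0,0],[0,0,-0.9,0,0,0],[0,0,-0.9,0,0,0],[0,0,-0.9,0,0,0],[0,0,-0.4,0,0,0],[0,0,0,0,0,0],[0,0,0,0,0,0]]], claw=0.4)

```text
time_s: 65.87
eef_pos: [0.64, -0.028, 0.2682]
ee_rot: [0.001, 0.023, 1.0, -0.0]
ft_force: [0.1, -0.3, -1.1]
gripper_width: 0.299
finger_force: 0.0
```

```bash
python3 - <<'E'
from h import *
s=ctrl.read_state();go([.459,-.021,.27],-.047)
im=optics.read_camera("wrist");cv2.imwrite("pics/w16_raw.png",im[:,:,::-1]);C=cam("wrist",s)
# tab compare with w3 (tray in at start)
a=cv2.imread("pics/w3_raw.png");v=np.load("w3.npy");print(v[:3],s["eef_pos"])
C3=cam("wrist",dict(eef_pos=v[:3],ee_rot=v[3:]))
for n,I,Cc in(("w3",a,C3),("now",im,C)):
    p=proj(Cc,[[.629,-.027,.104]])[0];r,c=map(int,p[::-1]);g=I.max(2).astype(int);print(n,p.round(1),r-20,[int(x) for x in g[r-20:r+30,c]])
E
```

```text
t 65.87 pos [ 0.64   -0.028   0.2682] yaw 1.5244 tilt [ 0.0018 -0.0004] F [ 0.1 -0.3 -1.1] w 0.299 ff 0.0
 shift units [ 4.53 -0.03 -0.05] wz units -19.63 q [-0.05  0.34  1.55 -0.    1.25 -1.57]
 shift after turn 0.04 4.53 -0.05
[ 0.62801101 -0.0300385   0.26096837] [ 0.63995795 -0.02802598  0.26817194]
w3 [256.5 177.3] 157 [122, 122, 122, 123, 120, 96, 46, 16, 12, 15, 27, 33, 36, 35, 35, 35, 35, 35, 34, 34, 35, 33, 33, 34, 32, 33, 33, 32, 31, 30, 32, 32, 34, 59, 131, 211, 227, 227, 223, 181, 121, 81, 37, 14, 15, 14, 11, 13, 13, 20]
now [254.3 166.5] 146 [121, 120, 121, 122, 123, 120, 84, 36, 16, 15, 27, 35, 36, 36, 35, 35, 36, 36, 35, 35, 36, 35, 34, 34, 35, 33, 32, 32, 34, 32, 33, 31, 33, 73, 155, 214, 226, 226, 222, 171, 116, 100, 74, 34, 14, 14, 12, 12, 14, 20]
```

Call:
move_arm(plan=[[[0.5,0,0,0,0,1],[0,0,0,0,0,1],[0,0,0,0,0,1],[0,0,0,0,0,1],[0,0,0,0,0,1],[0,0,0,0,0,1],[0,0,0,0,0,1],[0,0,0,0,0,1],[0,0,0,0,0,1],[0,0,0,0,0,1],[0,0,0,0,0,1],[0,0,0,0,0,1]]], claw=0.45)

```text
time_s: 66.92
eef_pos: [0.6185, -0.027, 0.2647]
ee_rot: [-0.002, 0.484, 0.875, -0.001]
ft_force: [-0.8, 0.0, -0.3]
gripper_width: 0.273
finger_force: 0.0
```

Call:
move_arm(plan=[[[0,0,0,0,0,1],[0,0,0,0,0,1],[0,0,0,0,0,1],[0,0,0,0,0,1],[0,0,0,0,0,1],[0,0,0,0,0,1],[0,0,0,0,0,1],[0,0,0,0,0,0.63],[0,0,0,0,0,0]]])

```text
time_s: 67.67
eef_pos: [0.6186, -0.027, 0.2648]
ee_rot: [-0.001, 0.724, 0.69, -0.002]
ft_force: [-0.2, -0.0, 0.6]
gripper_width: 0.279
finger_force: 0.0
```

Call:
move_arm(plan=[[[0,-0.8,0,0,0,0],[0,-0.9,0,0,0,0],[0,-0.9,0,0,0,0],[0,-0.8,0,0,0,0],[0,-0.5,0,0,0,0],[0,0,0,0,0,0],[0,0,0,0,0,0],[0,0,0,0,0,0]]])

```text
time_s: 68.33
eef_pos: [0.4644, -0.0198, 0.2669]
ee_rot: [-0.0, 0.723, 0.691, -0.0]
ft_force: [-0.6, 1.0, -0.3]
gripper_width: 0.279
finger_force: 0.0
```

```bash
python3 - <<'E'
from h import *
go([.461,-.020,.036],-.047)
E
```

```text
t 68.33 pos [ 0.4644 -0.0198  0.2669] yaw -0.045 tilt [-0.0006 -0.    ] F [-0.6  1.  -0.3] w 0.279 ff 0.0
 shift units [-0.01 -0.08  5.77] wz units 0.02 q [-0.05  0.05  1.91 -0.    1.18 -0.  ]
 shift after turn -0.01 -0.09 5.77
```

Call:
move_arm(plan=[[[0,-0.08,0.5,0,0,0],[0,0,0.9,0,0,0],[0,0,0.9,0,0,0],[0,0,0.9,0,0,0],[0,0,0.9,0,0,0],[0,0,0.7,0,0,0],[0,0,0.4,0,0,0],[0,0,0.3,0,0,0],[0,0,0.15,0,0,0],[0,0,0.1,0,0,0],[0,0,0,0,0,0],[0,0,0,0,0,0]]])

```text
time_s: 69.33
eef_pos: [0.4611, -0.0196, 0.0374]
ee_rot: [-0.0, 0.723, 0.691, -0.0]
ft_force: [0.3, 0.3, -0.2]
gripper_width: 0.276
finger_force: 0.0
```

Call:
move_arm(plan=[[[0,0,0,0,0,0],[0,0,0,0,0,0],[0,0,0,0,0,0],[0,0,0,0,0,0],[0,0,0,0,0,0],[0,0,0,0,0,0]]], claw=1, squeeze=20)

```text
time_s: 69.83
eef_pos: [0.461, -0.0197, 0.0379]
ee_rot: [0.0, 0.723, 0.691, 0.0]
ft_force: [-0.3, -1.1, 6.7]
gripper_width: 0.123
finger_force: 20.0
```

```bash
python3 - <<'E'
from h import *
go([.461,-.020,.036],-.047)
E
```

```text
t 69.83 pos [ 0.461  -0.0197  0.0379] yaw -0.0461 tilt [ 0.0006 -0.    ] F [-0.3 -1.1  6.7] w 0.123 ff 20.0
 shift units [-0.01 -0.    0.05] wz units 0.01 q [-0.05  0.38  2.12 -0.    0.64  0.  ]
 shift after turn -0.01 -0.0 0.05
```

Now the reverse arc.

Call:
move_arm(plan=[[[0,-0.02,-0.35,0,0,0],[0,-0.01,-0.36,0,0,0],[0,0.04,-0.35,0,0,0],[0,0.04,-0.35,0,0,0],[0,0.09,-0.34,0,0,0],[0,0.1,-0.34,0,0,0],[0,0.15,-0.32,0,0,0],[0,0.15,-0.32,0,0,0],[0,0.19,-0.3,0,0,0],[0,0.2,-0.29,0,0,0]]])

```text
time_s: 70.67
eef_pos: [0.494, -0.0213, 0.1693]
ee_rot: [-0.003, 0.723, 0.691, -0.003]
ft_force: [-7.6, -1.1, -2.6]
gripper_width: 0.122
finger_force: 20.0
```

```bash
python3 - <<'E'
from h import *
go([.461+.0376,-.022,.036+.1333],-.047)
E
```

```text
t 70.67 pos [ 0.494  -0.0213  0.1693] yaw -0.0459 tilt [-0.0086  0.0001] F [-7.6 -1.1 -2.6] w 0.122 ff 20.0
 shift units [-0.01  0.11 -0.  ] wz units 0.01 q [-0.05  0.22  1.95 -0.    0.98  0.  ]
 shift after turn -0.01 0.11 -0.0
```

Call:
move_arm(plan=[[[0,0.25,-0.26,0,0,0],[0,0.25,-0.26,0,0,0],[0,0.27,-0.22,0,0,0],[0,0.28,-0.22,0,0,0],[0,0.31,-0.18,0,0,0],[0,0.31,-0.17,0,0,0],[0,0.33,-0.13,0,0,0],[0,0.33,-0.12,0,0,0],[0,0.34,-0.08,0,0,0],[0,0.35,-0.06,0,0,0]]])

```text
time_s: 71.5
eef_pos: [0.6183, -0.0275, 0.2406]
ee_rot: [0.0, 0.723, 0.691, -0.001]
ft_force: [-5.7, -1.8, 13.3]
gripper_width: 0.119
finger_force: 20.0
```

```bash
python3 - <<'E'
from h import *
go([.6717-.056,-.03,.2366+.002],-.047)
E
```

```text
t 71.5 pos [ 0.6183 -0.0275  0.2406] yaw -0.046 tilt [-0.0006 -0.001 ] F [-5.7 -1.8 13.3] w 0.119 ff 20.0
 shift units [-0.07 -0.06  0.05] wz units 0.01 q [-0.05  0.33  1.63 -0.    1.19  0.  ]
 shift after turn -0.07 -0.06 0.05
```

Call:
move_arm(plan=[[[0,0.33,-0.05,0,0,0],[0,0.33,0,0,0,0],[0,0.33,0.02,0,0,0],[0,0.28,0.03,0,0,0],[0,0.1,0.01,0,0,0],[0,0,0,0,0,0],[0,0,0,0,0,0]]])

```text
time_s: 72.08
eef_pos: [0.6737, -0.0303, 0.2377]
ee_rot: [0.001, 0.723, 0.691, -0.0]
ft_force: [2.9, -4.8, 2.0]
gripper_width: 0.127
finger_force: 20.0
```

Call:
move_arm(plan=[[[0,0.1,0,0,0,0],[0,0.08,0,0,0,0],[0,0,0,0,0,0],[0,0,0,0,0,0]]])

```text
time_s: 72.42
eef_pos: [0.6753, -0.0303, 0.2374]
ee_rot: [-0.004, 0.723, 0.691, -0.004]
ft_force: [-19.6, -4.4, 14.0]
gripper_width: 0.122
finger_force: 20.0
```

Call:
move_arm(plan=[[[0,0,0,0,0,0],[0,0,0,0,0,0],[0,0,0,0,0,0],[0,0,0,0,0,0],[0,0,0,0,0,0],[0,0,-0.4,0,0,0],[0,0,-0.8,0,0,0],[0,0,-0.9,0,0,0],[0,0,-0.9,0,0,0],[0,0,0,0,0,0],[0,0,0,0,0,0]]], claw=0.3)

```text
time_s: 73.33
eef_pos: [0.6816, -0.0296, 0.36]
ee_rot: [0.001, 0.723, 0.691, 0.001]
ft_force: [0.6, -0.7, -1.1]
gripper_width: 0.349
finger_force: 0.0
```

```bash
python3 - <<'E'
from h import *
s=ctrl.read_state();go([.673,-.03,.38],-.047)
im=optics.read_camera("wrist");cv2.imwrite("pics/w17_raw.png",im[:,:,::-1])
t=optics.read_camera("top");cv2.imwrite("pics/t17_raw.png",t[:,:,::-1])
C=cam("wrist",s)
p=proj(C,[[.6717,0.0,.243]])[0];r,c=map(int,p[::-1]);print(p,[int(x) for x in im.max(2)[r,c-25:c+25]])
b=cv2.imread("pics/w1_raw.png");v=np.load("w1.npy");p=proj(cam("wrist",dict(eef_pos=v[:3],ee_rot=v[3:])),[[.6717,0.0,.243]])[0];r,c=map(int,p[::-1]);print(p,[int(x) for x in b.max(2)[r,c-25:c+25]])
# crate interior: dark pixels of charged pack in top view
Ct=cam("top")
m=np.zeros(t.shape[:2],np.uint8);q=proj(Ct,[[.404,-.258,.004],[.4,-.395,.004],[.635,-.41,.004],[.64,-.265,.004]]).astype(int);cv2.fillConvexPoly(m,q,1)
g=t.max(2);ys,xs=np.where((m>0)&(g<45));print(len(xs));print(ray(Ct,[[xs.mean(),ys.mean()],[np.percentile(xs,3),ys.mean()],[np.percentile(xs,97),ys.mean()],[xs.mean(),np.percentile(ys,3)],[xs.mean(),np.percentile(ys,97)]],.055)[:,:2].round(3).tolist())
E
```

```text
t 73.33 pos [ 0.6816 -0.0296  0.36  ] yaw -0.0458 tilt [0.004 0.   ] F [ 0.6 -0.7 -1.1] w 0.349 ff 0.0
 shift units [-0.02 -0.21 -0.5 ] wz units 0.02 q [-0.05  0.35  1.33  0.    1.45  0.  ]
 shift after turn -0.02 -0.21 -0.5
[242.01409769 156.53053902] [79, 64, 68, 88, 100, 99, 88, 84, 95, 96, 97, 98, 99, 98, 98, 98, 97, 99, 99, 99, 100, 100, 101, 123, 175, 218, 230, 209, 161, 155, 149, 141, 135, 126, 110, 105, 117, 104, 90, 119, 138, 141, 141, 140, 133, 120, 112, 110, 110, 111]
[251.84105926 151.2272413 ] [52, 54, 71, 90, 91, 88, 87, 88, 88, 87, 89, 89, 89, 91, 89, 90, 90, 90, 91, 90, 90, 86, 89, 112, 163, 215, 231, 233, 203, 138, 123, 113, 94, 85, 90, 75, 59, 71, 82, 96, 100, 101, 102, 101, 101, 101, 100, 100, 100, 99]
461
[[0.519, -0.315], [0.518, -0.251], [0.52, -0.357], [0.593, -0.317], [0.439, -0.313]]
```

```bash
python3 - <<'E'
from h import *
a=cv2.imread("pics/top0_raw.png").max(2).astype(int);b=cv2.imread("pics/t17_raw.png").max(2).astype(int);Ct=cam("top")
d=((a-b)>50)&(b<60);d[:, :320]=0;d[:,385:]=0;d[:140]=0
n,l,st,c=cv2.connectedComponentsWithStats(d.astype(np.uint8))
for i in range(1,n):
    if st[i][4]>20:
        x,y,w,h,A=st[i];print(st[i],ray(Ct,[[x,y],[x+w,y+h],c[i]],.05)[:,:2].round(3).tolist())
for y in range(148,242,5): print(y,' '.join(str(int(v)) for v in b[y,322:384:3]))
E
```

```text
[342 179  20  25 397] [[0.563, -0.299], [0.48, -0.364], [0.522, -0.331]]
148 122 121 121 120 117 122 119 119 117 118 114 118 120 119 120 120 119 122 117 120 120
153 122 124 122 118 118 120 114 122 117 116 119 117 119 124 121 121 117 120 120 117 121
158 122 121 122 41 84 81 79 67 54 38 27 43 64 59 52 85 117 116 116 120 121
163 118 118 121 38 102 102 102 100 100 100 100 102 101 99 101 100 99 43 120 121 123
168 125 122 124 33 100 103 102 103 102 102 102 100 102 102 98 100 100 64 122 119 79
173 120 119 123 24 101 103 101 102 104 103 102 102 99 101 102 102 102 41 117 123 64
178 123 122 126 26 106 101 103 101 103 102 104 102 99 103 101 102 102 27 120 124 71
183 117 119 118 71 106 103 103 60 11 32 29 28 26 55 101 104 103 31 118 127 125
188 123 119 117 112 104 104 104 45 8 41 54 32 31 69 104 100 102 25 118 123 127
193 123 119 120 116 105 106 101 43 16 35 30 28 31 73 102 105 102 19 125 123 125
198 120 117 73 101 106 107 105 44 2 34 31 34 30 79 106 104 102 19 125 122 121
203 120 119 104 72 107 106 106 94 91 89 68 27 105 106 104 102 102 30 124 126 128
208 120 116 52 81 107 109 107 106 107 107 104 103 104 105 105 106 105 63 124 127 124
213 118 121 41 108 106 109 112 108 108 105 107 105 106 103 108 106 105 93 123 125 122
218 121 119 35 108 109 107 105 106 107 106 106 106 108 107 107 105 83 95 125 127 124
223 117 121 35 109 110 108 109 109 108 110 108 107 108 104 106 106 85 103 126 125 119
228 120 118 36 68 90 116 108 68 68 95 104 102 102 106 106 108 76 86 121 120 125
233 121 121 121 120 122 117 120 124 118 123 123 121 121 122 110 112 106 122 122 123 121
238 121 123 119 118 119 122 125 120 120 126 126 120 122 121 120 123 120 120 123 121 123
```

```bash
python3 -c "
from station import ctrl
print(ctrl.close_job())"
```

```text
the job is handed in; nothing more can be done
None
```

I handed the job in; the hand-in call gave no verdict. There was one charged pack, now upright in the crate, and both flat packs are pressed home in the left and middle bays, with the tray in and the flap shut. The second flat pack first jammed in the right bay (I pressed on it with about 80 N), so I re-stood it on the mat and used the middle bay instead.

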